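# File a slide tray in a lever arch file

## Task

File the white slide tray in the open lever arch file: lift the lever until the rings spring open, put the tray's two holes over the two posts and let it down flat on the file, then press the lever down until it is fully home and stays shut with the rings closed. The lever is thin, springy sheet metal: feel for its stop and do not bend it, do not force the tray down, and leave the other things where they are.

Things in the scene. Friction and masses are not known exactly. Their poses are not given: they have to be found in the camera images.
- file: Blue lever arch file lying open, fixed on the counter. Origin: counter height, midway between the posts; z up, y along the post line towards the lever's roller, x from posts to spine, away from the robot. Spans x -120..310, y -120..180 mm; top of board 6 mm, of the steel plate round the posts 7 mm. Steel posts at x 0, y -40 and +40 mm: 6 mm thick, ending in a cone from z 34 to 40 mm.
- ring_hinge (a point): Middle of the axis (along y) on which the two steel rings turn: x 50, y 0, z 12 mm of the file, same axes. The rings are at y -40 and +40 mm. Closed they reach over to the post tips, tops 49 mm above the counter; open they stand back at file x 40 to 90 mm, up to 75 mm above the counter, and leave the posts free.
- lever_pivot (a point): Pivot of the lever: x 30, y 60, z 28 mm of the file, same axes; the lever turns about x. Closed, it lies along +y and ends in a black roller (axis x, 12 mm thick, 18 mm long) centred nominally 95 mm in y and 10 mm in z from here; it swings up in the y-z plane. Levers are bent by use: the roller may be up to 16 mm higher or lower than that; no reading tells. Its ends can be pinched along x.
- lever (a joint): Lever angle, rad: 0 home on its stop, 0.9 open. Over-centre spring, dead centre at 0.045 rad: 3 N up at the roller starts it; above 0.06 it springs fully open by itself (torque 0.9 N m at 0.4, 0.5 at 0.9 rad), below 0.03 (3 mm at the roller) it shuts itself, between them it may stand ajar. To close it press against that (at most 11 N square to the lever), the push fading to nothing before the hard stop.
- rings (a joint): Angle of the ring pair in rad, driven by the lever (1.1 times its angle): 0 closed on the post tips, about 1.0 open.
- lever_flex (a joint): Elastic bending of the lever's end in rad, about a point 62 mm from the roller: 0 unloaded, negative when the roller is pushed down. Stiffness 60 N m/rad: 10 N on the roller gives about 0.010 rad (0.6 mm at the roller). Beyond 0.030 rad either way (about 29 N) the lever is spoiled.
- tray_grip (a point): Centre of the orange grip rib in the middle of the white slide tray, 22 mm above its underside. The rib is 50 mm long (x), 10 mm wide (y), its top 36 mm above the underside. The tray's two 11 mm holes are at x +34, y -40 and +40 mm from here. Filed, flat on the board over the posts, this point is at x -34, y 0, z 29 mm of the file, axes along the file's.
- tray: The same slide tray, a rigid plate 96 mm in x, 130 mm in y, 5 mm thick, about 120 g, with two glass slides, flat on the counter to the right of the file. Origin at the centre of its underside, axes as tray_grip.
- slides_pack: Bystander: closed pale grey-white slide carton, 32 x 82 x 27 mm, behind the tray, beside the red bin. Origin at the centre of its underside.
- petri_dish: Bystander: round closed dish, pinkish, 90 mm wide and 14 mm high, left of the file. Origin at the centre of its underside.
- saline: Bystander: small white bottle with a blue cap, 35 mm wide and 78 mm high, left of the file. Origin at the centre of its underside.

How it is judged:
By the outcome, as a careful person would: the job done as asked, in the order asked, and still so for the second after the job is handed in, with the robot touching nothing.
It also fails if it takes over 69 s, if anything falls off the work surface, if the arm or the gripper's body presses on something with over 40 N, if the wrist force passes 120 N, or if a joint passes its speed limit or range.

## Robot

A 6-joint arm with a two-finger parallel gripper is mounted at the origin on a cart in front of the work surface, level with it; the furniture and walls round the work are solid. World frame = base frame: x ahead of the robot, y to its left, z up, the work surface at z = 0. Lengths are in m, angles in rad, forces in N, time in s.
With the tool pointing down it reaches from about 0.325 to 1 m from the base axis. Payload 5.1 kg.
Tool frame: the origin (TCP) lies at the very end of the fingers, on their centre line; the grasp point (between the pads) lies 19 mm behind it (robot.hold_point_z is the z of the grasp point in the tool frame, in m); z points along the fingers, y is the direction in which the jaws open and shut (so a half turn about z gives the same grasp; the last joint's range is limited). The gripper opens to 85 mm and grips with 20 to 120 N. Pads are 22 mm wide; open, the fingers measure 114 mm over their backs; the gripper's body (76 mm by 85 mm) begins 54 mm behind the grasp point. The pads swing forward as they close: fully open they stand 13 mm farther back than shut.
Start: joints at [-1.393, 0.124, 1.65, -0, 1.367, -0.083], TCP at [0.168, -0.628, 0.231] pointing down, gripper open.
Joint ranges: [-2.61, 2.61], [-1.02, 2.33], [0.03, 2.71], [-1.35, 4.49], [0.32, 2.68], [-2.91, 2.91]. Speed limits (rad/s): [2.57, 2.57, 3.14, 3.14, 3.14, 3.14].

## Interface

Orientations are given as a rotation vector (axis times angle).
In Python, from bench import robot gives the robot as it stands. The module is installed in compiled form; this text tells all that it offers.
- The arm moves only by the shell command python3 -m jog 'ROWS' [FORCE]. ROWS is JSON, a list of rows, each a list of 7 numbers: the shift along the tool's x, y, z in cm, then the turn, a rotation vector about the tool's x, y, z in rad, then the opening, from 0 (shut) to 1 (fully open). In form: [[dx, dy, dz, wx, wy, wz, hand], ...]. A call has exactly 5 rows; each row is the pose to reach, as a shift and turn from the pose measured when the call began, along the tool's axes at that moment; what a row does not reach only later rows make up. A row lasts 1/10 s, in which the tool goes at most 50 mm and 8.59 degrees, less where a joint would pass 70% of its speed; a pose out of reach is approached as far as the arm can. A call with a gripper value outside its range is refused whole. The fingers move at their own pace and stop on an object; FORCE is the grip in N (left out, the last holds). Time passes only in rows, so rows that repeat a pose let the fingers close, or fill a call up. It gives the time, the measured TCP pose, the force and the opening at its end, in the units of the state.
- robot.get_state(): the state, without advancing time (a new reading comes with each control period).
- robot.get_image(name): name is "scene" or "top"; returns the picture (400x640x3 uint8, red, green, blue); there is no depth.
- robot.camera_model(name): a dict with "camera_matrix" (3x3 intrinsics, pixels), "k1" (the pictures are not rectified: a ray, as slopes to the right and down, at radius r is drawn at 1 + k1 r^2 times it, then the intrinsics apply), "R" (3x3) and "t" (3): a world point X has camera coordinates R X + t. Camera axes: x right, y down, z forward; pixel columns grow to the right and rows downward; lengths in m; the calibration is good to about 2 mm. A picture is of the moment at which its call begins. camera_model takes no time and is no camera call.
- robot.job_done(): hands the job in, once; it reports no verdict.
Trained networks look in the newest picture that a camera, given by its name, has taken for a name from the list of things; names that differ only in an ending like _2 or _b are one class to them, and where a whole thing is asked for, a point or a joint stands for the part that bears it (a point fixed in the world has none). Each returns a list of dicts, best first, with "conf" (0 to 1); they miss things now and then, are a little off and sometimes report something else, mostly with a low value. They report only what shows in the picture. A call takes as long as a camera call.
- robot.regions_of(camera, query): "pixels" (400x640 bool, what is visible of it) and "extent" ([centre column, centre row, width, height] in pixels, round what is visible of it).
The state is a dict: "time": time; "joint_pos": joint angles; "joint_vel": joint speeds; "effort": joint torques, N m; "ee_pos": TCP position; "tcp_rot": TCP orientation; "contact_force": force on the tool from outside, world axes, zero at the start; "torque": the same for the moment, N m; "opening": finger opening in m.
Only numpy, scipy, OpenCV 4.12 (cv2) and the standard library are available. Lean on these libraries where they do the work, as an engineer would, in place of code of your own. Each camera call takes 0.05 s, during which the arm holds its last target.

## Working session

There is one attempt and no reset: what is moved stays moved. The work goes in short steps, Python scripts to look and compute and a shell command to move; the robot and the scene stay as the last step left them, time stands still between calls to the robot, and variables do not carry over. Pictures are saved under pics/ and viewed, and the job is handed in when it is done.

```bash
mkdir -p pics; python3 - <<'E'
from bench import robot
import cv2, numpy as np
for c in ("scene","top"):
    im=robot.get_image(c); cv2.imwrite(f"pics/{c}0.png",im[:,:,::-1])
    m=robot.camera_model(c); print(c,m)
s=robot.get_state(); print(s, robot.hold_point_z)
E
```

```text
scene {'camera_matrix': array([[507.34222366,   0.        , 315.12827821],
       [  0.        , 507.34222366, 206.85407513],
       [  0.        ,   0.        ,   1.        ]]), 'k1': -0.07626090059658872, 'R': array([[ 0.11190702, -0.99356927, -0.01723153],
       [-0.54728494, -0.04714927, -0.83561722],
       [ 0.82943114,  0.10294199, -0.54904183]]), 't': array([0.0377036 , 0.3265588 , 0.79681602])}
top {'camera_matrix': array([[365.69243065,   0.        , 318.62055473],
       [  0.        , 365.69243065, 203.49277081],
       [  0.        ,   0.        ,   1.        ]]), 'k1': -0.07900039127283544, 'R': array([[-0.00666925, -0.99989285,  0.01303085],
       [-0.99379412,  0.0051805 , -0.11111439],
       [ 0.11103497, -0.01369103, -0.99372219]]), 't': array([0.07601769, 0.5196585 , 1.12938   ])}
{'time': 0.1, 'joint_pos': array([-1.39261199e+00,  1.24413220e-01,  1.65153907e+00, -4.33926959e-05,
        1.36750311e+00, -8.26074612e-02]), 'joint_vel': array([-0.00075964, -0.00131172, -0.00607895, -0.00125751,  0.00097725,
       -0.00151134]), 'effort': array([ 2.88437795e-04, -4.24931431e+01, -3.66654289e+01, -3.81163227e-05,
        3.98491960e-03,  1.15510315e-05]), 'ee_pos': array([ 0.16745703, -0.62748568,  0.23019224]), 'tcp_rot': array([-3.11307747e+00, -4.08262925e-01,  2.06321799e-04]), 'contact_force': array([ 0.19049603, -0.55372381,  0.40999613]), 'torque': array([ 0.00112226,  0.00538164, -0.02052376]), 'opening': 0.08514390109394211} -0.0187
```

View pics/scene0.png

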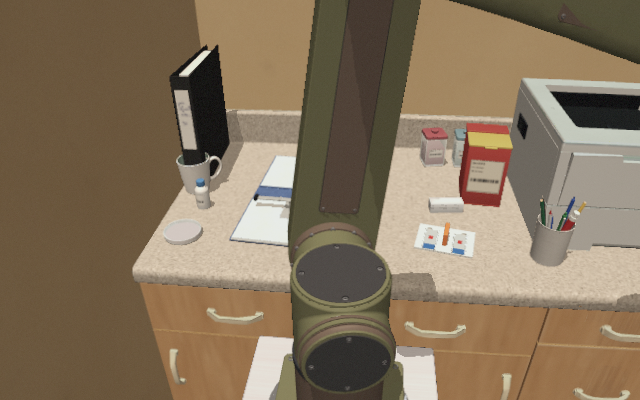

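View pics/top0.png

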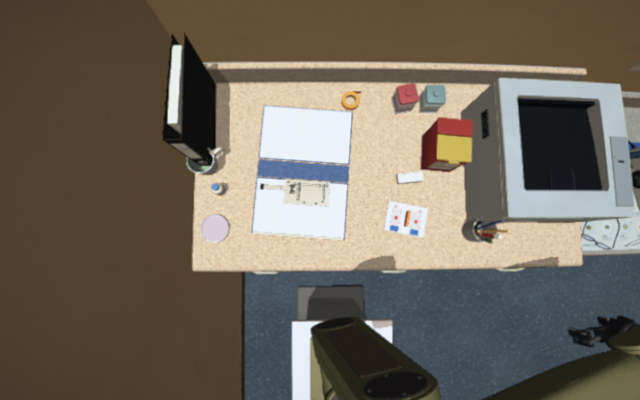

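The top picture shows the file at about (303,172), its lever roller at about (263,187), the tray at (407,218) and the carton at (410,178). In the scene view the arm hides half of the file. Next I'll ask the networks.

```bash
cat > h.py <<'E'
import numpy as np, cv2
from bench import robot
from scipy.spatial.transform import Rotation as Ro
def cam(c):
    m=robot.camera_model(c); return m["camera_matrix"],m["k1"],m["R"],m["t"]
def proj(c,X):
    K,k,R,t=cam(c); p=np.atleast_2d(X)@R.T+t; s=p[:,:2]/p[:,2:]; r2=(s**2).sum(1,keepdims=True)
    s=s*(1+k*r2); return s*K[0,0]+K[:2,2]
def back(c,uv,z):
    K,k,R,t=cam(c); d=(np.atleast_2d(uv).astype(float)-K[:2,2])/K[0,0]; s=d.copy()
    for _ in range(20): s=d/(1+k*(s**2).sum(1,keepdims=True))
    ray=np.c_[s,np.ones(len(s))]@R; o=-R.T@t
    return o+ray*((z-o[2])/ray[:,2])[:,None]
def crop(c,box,f,name):
    im=robot.get_image(c); a,b,d,e=box
    cv2.imwrite("pics/"+name,cv2.resize(im[b:e,a:d,::-1],None,fx=f,fy=f,interpolation=cv2.INTER_CUBIC)); return im
def st():
    s=robot.get_state(); R=Ro.from_rotvec(s["tcp_rot"]).as_matrix()
    print("t",round(s["time"],2),"p",s["ee_pos"].round(4),"F",s["contact_force"].round(2),"M",s["torque"].round(2),"op",round(s["opening"],4)); print(R.round(4)); return s,R
E
python3 - <<'E'
from h import *
crop("top",(240,90,450,260),3.8,"topc0.png")
for q in ("file","lever","tray","tray_grip","rings","slides_pack"):
    for r in robot.regions_of("top",q)[:3]:
        m=r["pixels"]; ys,xs=np.nonzero(m)
        print(q,round(r["conf"],2),np.round(r["extent"],1),m.sum(),cv2.minAreaRect(np.c_[xs,ys].astype(np.float32)))
E
```

```text
file 0.97 [302.3 174.6 100.4 134. ] 11621 ((302.184326171875, 172.34068298339844), (93.19023132324219, 129.0772705078125), 4.159642219543457)
lever 0.51 [278.5 188.1  31.7  11.9] 124 ((276.9609680175781, 187.5662841796875), (34.194637298583984, 5.056953430175781), 3.9451863765716553)
tray 0.68 [405.9 217.4  41.4  35.2] 1174 ((405.2567443847656, 218.45945739746094), (39.45575714111328, 31.729001998901367), 9.462322235107422)
tray_grip 0.68 [404.7 219.2  43.2  31.3] 1153 ((405.31597900390625, 218.65692138671875), (39.92233657836914, 29.64904022216797), 10.885527610778809)
rings 0.4 [310.9 190.1  30.5  15.1] 57 ((310.15032958984375, 190.0231170654297), (28.130578994750977, 14.141318321228027), 8.746162414550781)
```

View pics/topc0.png

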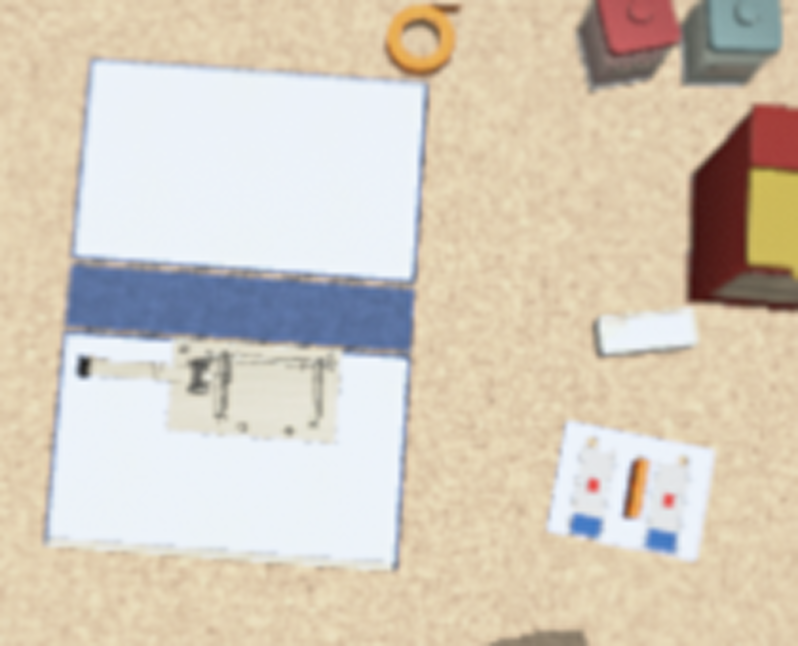

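```bash
cat > fit.py <<'E'
from h import *
from scipy.optimize import minimize
def contour(im,box):
    a,b,d,e=box; im=cv2.resize(im[b:e,a:d],None,fx=4,fy=4,interpolation=cv2.INTER_CUBIC)
    # bluish/white vs tan: B - R
    v=im[:,:,2].astype(int)-im[:,:,0].astype(int)
    m=((v>-18)).astype(np.uint8)
    m=cv2.morphologyEx(m,cv2.MORPH_CLOSE,np.ones((15,15),np.uint8)); m=cv2.morphologyEx(m,cv2.MORPH_OPEN,np.ones((25,25),np.uint8))
    cs,_=cv2.findContours(m,cv2.RETR_EXTERNAL,cv2.CHAIN_APPROX_NONE); c=max(cs,key=cv2.contourArea)[:,0,:].astype(float)
    return (c+0.5)/4-0.5+np.array([a,b])
def rectfit(P,lo,hi,x0):
    # pose x,y,yaw of a rectangle frame, robust distance to border
    def f(p):
        c,s=np.cos(p[2]),np.sin(p[2]); q=(P-p[:2])@np.array([[c,-s],[s,c]])
        d=np.max(np.c_[lo[0]-q[:,0],q[:,0]-hi[0],lo[1]-q[:,1],q[:,1]-hi[1]],1)
        return np.minimum(np.abs(d),.006).mean()
    best=min((minimize(f,x0+np.array([0,0,da]),method="Nelder-Mead",options=dict(xatol=1e-5,fatol=1e-8,maxiter=4000,initial_simplex=np.array([x0,x0+[.02,0,0],x0+[0,.02,0],x0+[0,0,.05]])+np.array([0,0,da]))) for da in (-.1,-.05,0,.05,.1)),key=lambda r:r.fun)
    return best.x,best.fun
E
python3 - <<'E'
from fit import *
im=robot.get_image("top")
c=contour(im,(240,95,370,250)); P=back("top",c,.006)[:,:2]; r=cv2.minAreaRect((P*1000).astype(np.float32)); print(r)
print("file",rectfit(P,(-.12,-.12),(.31,.18),np.array([r[0][0]/1e3-.095,r[0][1]/1e3-.03,-0.07])))
c=contour(im,(375,192,445,245)); P=back("top",c,.005)[:,:2]; r=cv2.minAreaRect((P*1000).astype(np.float32)); print(r)
print("tray",rectfit(P,(-.048,-.065),(.048,.065),np.array([r[0][0]/1e3,r[0][1]/1e3,-0.15])))
for q in ((84,367),(224,374),(318,372),(317,424),(244,427)):
    print(q,back("top",np.array(q)/3.8+[240-.4,90-.4],.03))
E
```

```text
((631.5540161132812, 123.85356140136719), (301.2315673828125, 429.6002197265625), 85.50053405761719)
file (array([ 0.53485641,  0.10144503, -0.07912179]), np.float64(0.0007813506609286626))
((471.8890380859375, -209.078369140625), (133.56993103027344, 99.08338165283203), 78.40557098388672)
tray (array([ 0.4721629 , -0.20911518, -0.18980052]), np.float64(0.0008658255230351987))
(84, 367) [[0.57625461 0.25352416 0.03      ]]
(224, 374) [[0.56970356 0.13637398 0.03      ]]
(318, 372) [[0.57101861 0.05778289 0.03      ]]
(317, 424) [[0.5272251  0.05897234 0.03      ]]
(244, 427) [[0.52502391 0.11975154 0.03      ]]
```

```bash
cat >> h.py <<'E'
def plan(pos,ang,tilt=None):
    """shift (cm, tool axes) and rotvec to reach TCP pos, pointing down with tool x at world angle ang"""
    s,R=st(); x=np.array([np.cos(ang),np.sin(ang),0]); z=np.array([0,0,-1.]); T=np.c_[x,np.cross(z,x),z]
    d=R.T@(np.array(pos)-s["ee_pos"])*100; w=Ro.from_matrix(R.T@T).as_rotvec()
    print("ROW",d.round(2),w.round(3),"dist cm",round(np.linalg.norm(d),1),"deg",np.degrees(np.linalg.norm(w)).round(1))
FO=np.array([0.5349,0.1014]); FY=-0.0791
def fw(x,y,z,o=FO,yaw=FY):
    c,s=np.cos(yaw),np.sin(yaw); return np.array([o[0]+c*x-s*y,o[1]+s*x+c*y,z])
E
python3 - <<'E'
from h import *
plan((0.42,-0.36,0.25),0.26)
E
```

```text
t 0.5 p [ 0.1676 -0.628   0.2313] F [-0.21  0.25  0.11] M [ 0.02 -0.02 -0.01] op 0.0856
[[ 9.662e-01  2.579e-01 -0.000e+00]
 [ 2.579e-01 -9.662e-01  1.000e-04]
 [ 0.000e+00 -1.000e-04 -1.000e+00]]
ROW [ 31.3  -19.38  -1.87] [-0.    -0.     0.001] dist cm 36.9 deg 0.0
```

```bash
python3 -m jog '[[31.3,-19.4,-4,0,0,0,1],[31.3,-19.4,-4,0,0,0,1],[31.3,-19.4,-4,0,0,0,1],[31.3,-19.4,-4,0,0,0,1],[31.3,-19.4,-4,0,0,0,1]]'; python3 -m jog '[[10,-6,0,0,0,0,1],[10,-6,0,0,0,0,1],[10,-6,0,0,0,0,1],[10,-6,0,0,0,0,1],[10,-6,0,0,0,0,1]]'
python3 - <<'E'
from h import *
im=crop("scene",(0,0,640,400),1.25,"scene1.png")
im=crop("scene",(220,140,380,250),5,"scene1c.png")
s,R=st()
E
```

```text
time: 1.0
ee_pos: [0.3389, -0.4455, 0.2588]
tcp_rot: [3.115, 0.408, 0.001]
contact_force: [0.9, -0.3, 1.4]
opening: 0.0854
time: 1.5
ee_pos: [0.4201, -0.3618, 0.2589]
tcp_rot: [3.114, 0.409, 0.0]
contact_force: [0.5, 0.4, 0.0]
opening: 0.0856
t 1.6 p [ 0.4195 -0.3626  0.2588] F [-0.17  0.23 -0.41] M [-0.04  0.03 -0.  ] op 0.0853
[[ 9.666e-01  2.562e-01  2.000e-04]
 [ 2.562e-01 -9.666e-01 -7.000e-04]
 [-0.000e+00  7.000e-04 -1.000e+00]]
```

View pics/scene1.png

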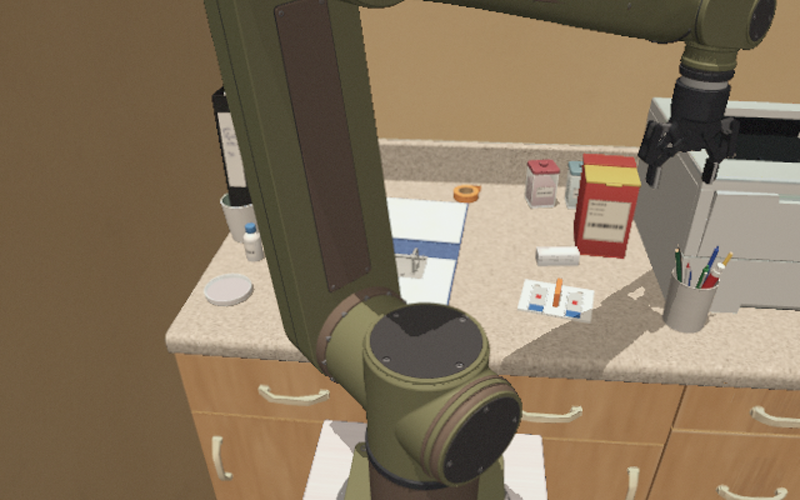

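View pics/scene1c.png

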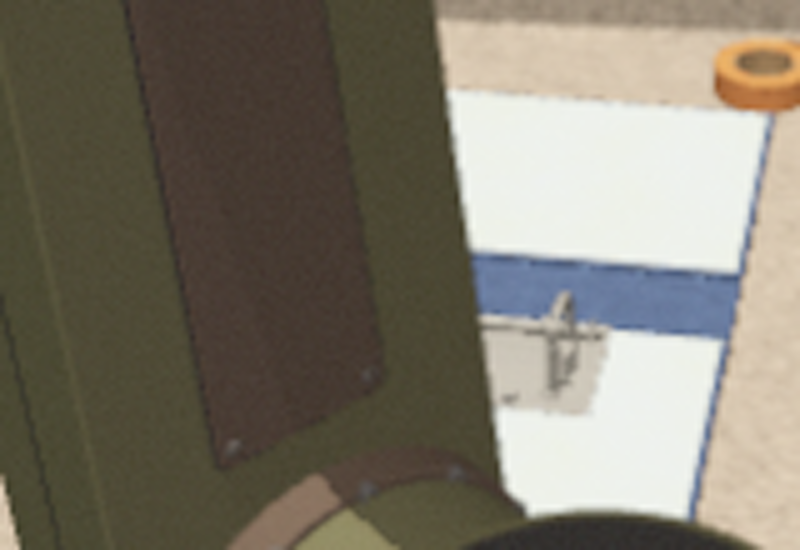

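```bash
python3 - <<'E'
from h import *
p=fw(.03,.155,.20); print(p)
plan(p,FY+np.pi/2)
E
```

```text
[0.57705392 0.25354482 0.2       ]
t 1.6 p [ 0.4195 -0.3626  0.2588] F [-0.17  0.23 -0.41] M [-0.04  0.03 -0.  ] op 0.0853
[[ 9.666e-01  2.562e-01  2.000e-04]
 [ 2.562e-01 -9.666e-01 -7.000e-04]
 [-0.000e+00  7.000e-04 -1.000e+00]]
ROW [ 31.02 -55.52   5.84] [ 1.000e-03  0.000e+00 -1.233e+00] dist cm 63.9 deg 70.6
```

```bash
python3 -m jog '[[31,-55.5,0,0,0,-1.233,1],[31,-55.5,0,0,0,-1.233,1],[31,-55.5,0,0,0,-1.233,1],[31,-55.5,0,0,0,-1.233,1],[31,-55.5,0,0,0,-1.233,1]]'
python3 - <<'E'
from h import *
p=fw(.03,.155,.20); 
plan(p,FY+np.pi/2)
E
```

```text
time: 2.1
ee_pos: [0.4817, -0.1192, 0.2588]
tcp_rot: [2.746, 1.524, 0.0]
contact_force: [1.0, 0.1, 0.7]
opening: 0.0852
t 2.1 p [ 0.4817 -0.1192  0.2588] F [0.96 0.06 0.73] M [ 0.02 -0.06 -0.01] op 0.0852
[[ 5.290e-01  8.486e-01  9.000e-04]
 [ 8.486e-01 -5.290e-01 -1.000e-03]
 [-4.000e-04  1.300e-03 -1.000e+00]]
ROW [ 36.68 -11.63   5.85] [ 0.001  0.001 -0.478] dist cm 38.9 deg 27.4
```

```bash
python3 -m jog '[[36.7,-11.6,3,0,0,-0.478,1],[36.7,-11.6,3,0,0,-0.478,1],[36.7,-11.6,3,0,0,-0.478,1],[36.7,-11.6,3,0,0,-0.478,1],[36.7,-11.6,3,0,0,-0.478,1]]'
python3 - <<'E'
from h import *
p=fw(.03,.155,.20); 
plan(p,FY+np.pi/2)
crop("scene",(0,0,640,400),1.25,"scene2.png")
crop("top",(200,110,400,260),4,"top2.png")
E
```

```text
time: 2.6
ee_pos: [0.5443, 0.1225, 0.2392]
tcp_rot: [2.308, 2.128, 0.001]
contact_force: [0.1, -0.2, 0.7]
opening: 0.0855
t 2.6 p [0.5443 0.1225 0.2392] F [ 0.05 -0.23  0.69] M [-0.03 -0.02 -0.02] op 0.0855
[[ 0.0809  0.9967  0.0016]
 [ 0.9967 -0.0809 -0.0013]
 [-0.0012  0.0017 -1.    ]]
ROW [13.33  2.2   3.91] [ 0.002  0.001 -0.002] dist cm 14.1 deg 0.2
```

View pics/scene2.png

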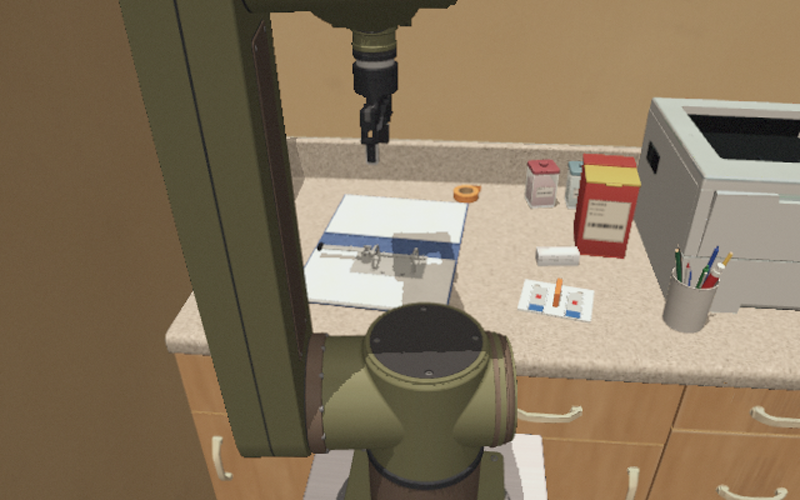

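View pics/top2.png

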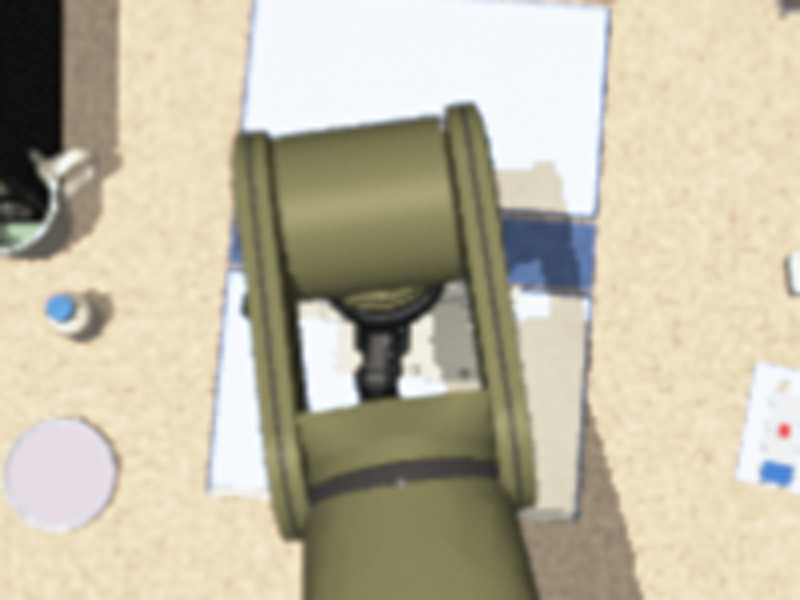

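The scene picture now shows the roller at about (256,198) in full-resolution pixels, with the arm clear of the file. A zoom there will let me measure its height.

```bash
python3 - <<'E'
from h import *
im=crop("scene",(240,150,370,245),6,"scene2c.png")
print(proj("scene",np.array([fw(.03,.155,z) for z in (.022,.03,.038,.046,.054)])))
g=im[180:215,245:275].astype(int).sum(2)//3
for r in range(8,28): print(180+r,g[r,3:20])
c=contour=None
from fit import contour,rectfit
c=contour(im,(225,145,385,250)); P=back("scene",c,.006)[:,:2]
print(rectfit(P,(-.12,-.12),(.31,.18),np.array([.535,.101,-.079])))
E
```

```text
[[256.16713858 199.15359364]
 [255.91262356 196.49109316]
 [255.65663035 193.8105109 ]
 [255.39914982 191.11169711]
 [255.14017287 188.39450093]]
188 [193 194 193 192 192 191 190 190 187 166 135 129 129 128 126 125 124]
189 [195 194 192 192 192 190 187 189 182 137 126 130 130 128 127 128 126]
190 [188 190 189 190 191 188 188 185 166 127 127 128 130 128 127 128 128]
191 [188 188 191 195 194 191 185 169 138 126 126 126 127 126 129 129 130]
192 [191 189 193 196 196 192 180 147 127 123 124 123 125 128 128 128 126]
193 [191 192 196 198 196 190 169 127 100  98 114 122 122 123 125 125 123]
194 [190 190 194 195 196 187 142  88  57  56  81 106 127 124 125 125 123]
195 [191 191 194 196 193 170 108  44  37  38  80 135 145 132 137 139 132]
196 [190 191 195 196 188 144  71  39  38  44 125 180 180 175 177 179 176]
197 [189 192 189 184 168 125  36  30  31  87 161 190 191 190 190 190 190]
198 [192 191 186 173 156 129  21  25  29 101 164 178 182 188 189 193 195]
199 [193 194 185 172 205 195  30  22  48 158 217 210 194 198 197 183 184]
200 [193 190 169 186 229 220 154 100 168 218 234 231 224 225 225 219 219]
201 [193 185 164 211 234 231 220 212 222 234 234 234 235 234 234 234 234]
202 [187 175 194 229 234 235 234 234 227 205 205 204 203 216 234 233 234]
203 [172 177 225 234 234 234 234 234 222 176 177 177 177 187 205 204 205]
204 [163 200 233 233 234 234 234 227 197 177 178 178 176 176 177 178 176]
205 [184 225 234 234 234 234 234 222 175 177 177 178 176 175 177 177 175]
206 [212 234 234 234 234 233 234 231 219 219 219 220 220 219 220 220 219]
207 [230 234 234 234 234 234 234 234 234 234 234 233 234 234 234 234 233]
(array([ 0.52778995,  0.10010643, -0.07792536]), np.float64(0.0037185049888476688))
```

View pics/scene2c.png

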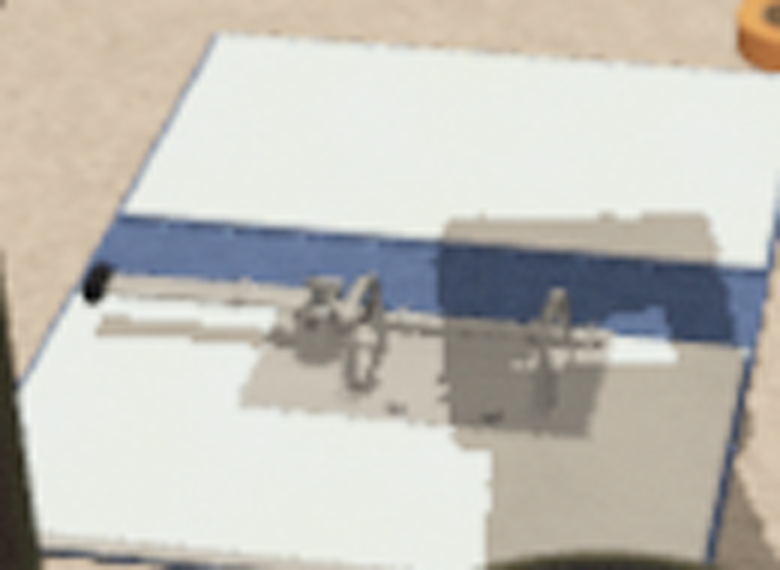

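```bash
python3 - <<'E'
from h import *
print("corner back in scene obs 275.4,155.1 proj",proj("scene",fw(.31,.18,.006)))
# spine back edge left: top crop (75,258), scene crop (118,215); spine front edge left: top crop (66,332)
for t,sc in (((75,258),(120,215)),((66,333),(100,270)),((413,280),(770,268))):
    X=back("top",np.array(t)/3.8+[239.6,89.6],.006); print(X.round(4),proj("scene",X),np.array(sc)/6+[239.6,149.6])
# front-edge of file near bottom left
# steel plate corners: top crop (166,430),(333,443) ; scene (240,405),(590,437)
for t,sc in (((166,430),(240,405)),((334,443),(590,437))):
    X=back("top",np.array(t)/3.8+[239.6,89.6],.007); print(X.round(4),proj("scene",X),np.array(sc)/6+[239.6,149.6])
# stereo roller: top px
K=proj
top=np.array((84,367))/3.8+[239.6,89.6]; sc=np.array((256.0,196.7))
from scipy.optimize import least_squares
r=least_squares(lambda X:np.r_[proj("top",X)[0]-top,proj("scene",X)[0]-sc],[.57,.25,.03]); print(r.x,r.fun)
E
```

```text
corner back in scene obs 275.4,155.1 proj [[275.08219598 153.86185213]]
[[0.6753 0.266  0.006 ]] [[259.68949991 184.61501157]] [259.6        185.43333333]
[[0.6097 0.2728 0.006 ]] [[252.06174945 197.31446532]] [256.26666667 194.6       ]
[[ 0.6547 -0.0255  0.006 ]] [[366.87489728 193.34612899]] [367.93333333 194.26666667]
[[0.5255 0.1866 0.007 ]] [[278.97535944 216.73943606]] [279.6 217.1]
[[0.5136 0.0441 0.007 ]] [[336.38162412 222.41085001]] [337.93333333 222.43333333]
[0.57631865 0.25332194 0.02985283] [ 0.07026244 -0.01295133 -0.05705261 -0.00195293]
```

Triangulating the roller gives (0.5763, 0.2533, about 0.031 m). That is about 7 mm below nominal, after allowing for a row offset of about 0.8 px in the scene camera. I'll move above it and go down with the jaws open.

```bash
python3 -m jog '[[13.2,2.2,8,0,0,0,1],[13.2,2.2,8,0,0,0,1],[13.2,2.2,8,0,0,0,1],[13.2,2.2,13,0,0,0,1],[13.2,2.2,13,0,0,0,1]]'
python3 - <<'E'
from h import *
plan((.5766,.2534,.014),FY+np.pi/2)
crop("scene",(230,100,390,220),5,"scene3.png")
E
```

```text
time: 3.25
ee_pos: [0.5722, 0.2503, 0.1009]
tcp_rot: [-2.303, -2.131, 0.02]
contact_force: [-0.9, -0.3, -1.1]
opening: 0.086
t 3.25 p [0.5722 0.2503 0.1009] F [-0.95 -0.25 -1.11] M [-0.03  0.02 -0.03] op 0.086
[[ 0.0777  0.9969 -0.0123]
 [ 0.997  -0.0778 -0.0059]
 [-0.0068 -0.0118 -0.9999]]
ROW [0.41 0.52 8.68] [-0.012  0.007  0.001] dist cm 8.7 deg 0.8
```

View pics/scene3.png

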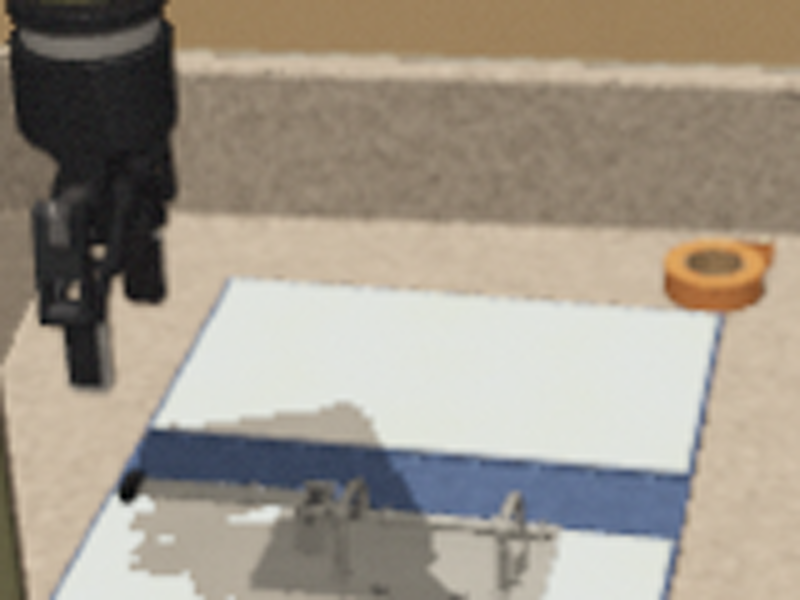

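```bash
python3 -m jog '[[0.4,0.5,2,-0.012,0.007,0,1],[0.4,0.5,4,-0.012,0.007,0,1],[0.4,0.5,6,-0.012,0.007,0,1],[0.4,0.5,8,-0.012,0.007,0,1],[0.4,0.5,8.6,-0.012,0.007,0,1]]'
python3 -m jog '[[0,0,0,0,0,0,1],[0,0,0,0,0,0,1],[0,0,0,0,0,0,1],[0,0,0,0,0,0,1],[0,0,0,0,0,0,1]]'
python3 - <<'E'
from h import *
plan((.5766,.2534,.014),FY+np.pi/2)
crop("scene",(200,120,320,210),6,"scene4.png")
E
```

```text
time: 3.8
ee_pos: [0.5786, 0.2512, 0.0178]
tcp_rot: [2.309, 2.128, 0.005]
contact_force: [0.3, 0.0, -0.6]
opening: 0.0854
time: 4.3
ee_pos: [0.5791, 0.2515, 0.0186]
tcp_rot: [2.308, 2.128, 0.006]
contact_force: [-0.3, -0.4, -0.1]
opening: 0.0855
t 4.3 p [0.5791 0.2515 0.0186] F [-0.3  -0.35 -0.12] M [-0.02 -0.01  0.02] op 0.0855
[[ 0.0811  0.9967  0.0045]
 [ 0.9967 -0.0811  0.0012]
 [ 0.0016  0.0044 -1.    ]]
ROW [ 0.17 -0.26  0.46] [ 0.004 -0.002 -0.002] dist cm 0.6 deg 0.3
```

View pics/scene4.png

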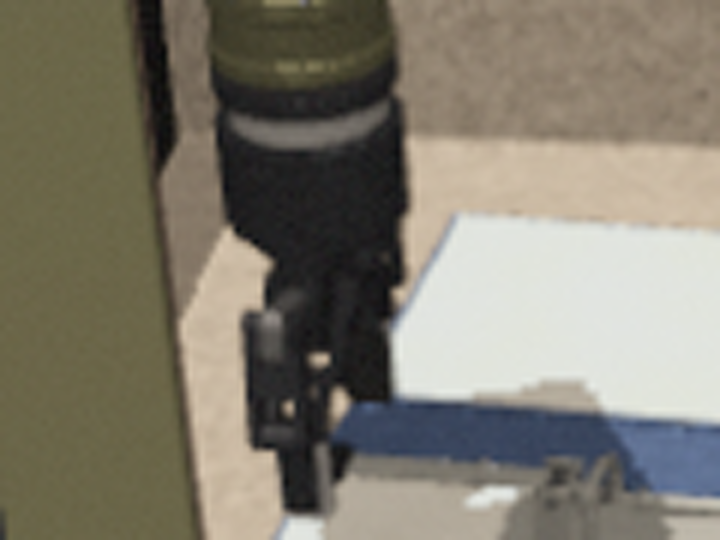

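```bash
python3 -m jog '[[0.2,-0.26,0.5,0,0,0,0.6],[0.2,-0.26,0.5,0,0,0,0.5],[0.2,-0.26,0.5,0,0,0,0.4],[0.2,-0.26,0.5,0,0,0,0.4],[0.2,-0.26,0.5,0,0,0,0.35]]' 25
python3 - <<'E'
from h import *
plan((.5766,.2534,.014),FY+np.pi/2)
E
```

```text
time: 4.85
ee_pos: [0.5765, 0.2537, 0.0134]
tcp_rot: [2.308, 2.128, 0.006]
contact_force: [-0.2, 0.7, -0.2]
opening: 0.0296
t 4.85 p [0.5765 0.2537 0.0134] F [-0.2   0.75 -0.18] M [-0.04 -0.03  0.01] op 0.0296
[[ 0.081   0.9967  0.0042]
 [ 0.9967 -0.081   0.0011]
 [ 0.0014  0.0041 -1.    ]]
ROW [-0.03  0.01 -0.06] [ 0.004 -0.001 -0.002] dist cm 0.1 deg 0.3
```

```bash
python3 -m jog '[[0,0,0,0,0,0,0.25],[0,0,0,0,0,0,0.15],[0,0,0,0,0,0,0.1],[0,0,0,0,0,0,0.1],[0,0,0,0,0,0,0.1]]' 25
python3 - <<'E'
from h import *
st()
E
```

```text
time: 5.35
ee_pos: [0.5765, 0.2537, 0.0135]
tcp_rot: [2.308, 2.128, 0.006]
contact_force: [-0.6, 0.8, 0.9]
opening: 0.0171
t 5.35 p [0.5765 0.2537 0.0135] F [-0.61  0.76  0.94] M [ 0.02  0.12 -0.  ] op 0.0171
[[ 0.081   0.9967  0.0042]
 [ 0.9967 -0.081   0.0011]
 [ 0.0015  0.0041 -1.    ]]
```

```bash
python3 -m jog '[[0,0,-0.1,0,0,0,0.1],[0,0,-0.2,0,0,0,0.1],[0,0,-0.3,0,0,0,0.1],[0,0,-0.4,0,0,0,0.1],[0,0,-0.5,0,0,0,0.1]]' 25
python3 - <<'E'
from h import *
st()
E
```

```text
time: 5.85
ee_pos: [0.5763, 0.2535, 0.0184]
tcp_rot: [2.308, 2.128, 0.005]
contact_force: [0.5, -0.4, -2.8]
opening: 0.0172
t 5.85 p [0.5763 0.2535 0.0184] F [ 0.54 -0.44 -2.78] M [ 0.06 -0.05  0.03] op 0.0172
[[ 8.110e-02  9.967e-01  3.700e-03]
 [ 9.967e-01 -8.110e-02  8.000e-04]
 [ 1.100e-03  3.600e-03 -1.000e+00]]
```

Up 5 mm with 2.8 N resisting, so the grip holds. I'll carry on along the arc.

```bash
python3 -m jog '[[-0.05,0,-0.5,0,0,0,0.1],[-0.12,0,-0.9,0,0,0,0.1],[-0.2,0,-1.4,0,0,0,0.1],[-0.33,0,-1.85,0,0,0,0.1],[-0.48,0,-2.3,0,0,0,0.1]]' 25
python3 - <<'E'
from h import *
st()
crop("scene",(200,100,360,220),5,"scene5.png")
E
```

```text
time: 6.35
ee_pos: [0.5764, 0.2484, 0.0428]
tcp_rot: [2.308, 2.128, 0.006]
contact_force: [-1.0, -4.0, 4.9]
opening: 0.0174
t 6.35 p [0.5764 0.2484 0.0428] F [-0.98 -3.96  4.88] M [-0.46  0.22 -0.02] op 0.0174
[[ 8.110e-02  9.967e-01  4.800e-03]
 [ 9.967e-01 -8.110e-02  6.000e-04]
 [ 1.000e-03  4.700e-03 -1.000e+00]]
```

View pics/scene5.png

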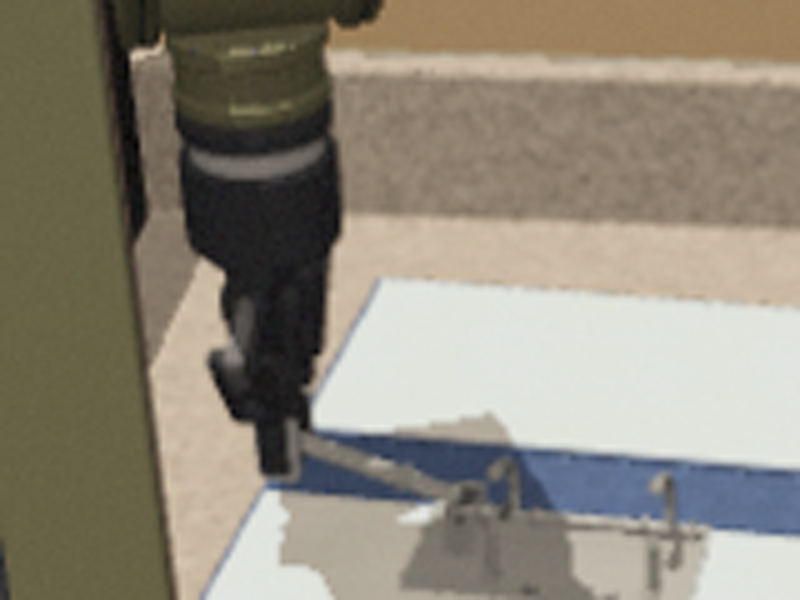

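```bash
python3 -m jog '[[-0.45,0,-0.8,0,0,0,0.1],[-0.9,0,-1.6,0,0,0,0.1],[-1.4,0,-2.35,0,0,0,0.1],[-2.0,0,-3.1,0,0,0,0.1],[-2.65,0,-3.8,0,0,0,0.1]]' 25
python3 - <<'E'
from h import *
st()
E
```

```text
time: 6.9
ee_pos: [0.5742, 0.221, 0.082]
tcp_rot: [2.307, 2.127, 0.006]
contact_force: [-1.2, -2.1, 0.5]
opening: 0.0174
t 6.9 p [0.5742 0.221  0.082 ] F [-1.18 -2.11  0.54] M [-0.31  0.2  -0.  ] op 0.0174
[[ 8.090e-02  9.967e-01  5.200e-03]
 [ 9.967e-01 -8.090e-02 -2.000e-04]
 [ 2.000e-04  5.200e-03 -1.000e+00]]
```

```bash
python3 -m jog '[[-0.3,0,-0.3,0,0,0,0.1],[-0.6,0,-0.5,0,0,0,0.1],[-0.7,0,-0.6,0,0,0,0.1],[-0.7,0,-0.6,0,0,0,0.1],[-0.7,0,-0.6,0,0,0,0.1]]' 25
python3 - <<'E'
from h import *
st()
E
python3 -m jog '[[0,0,0,0,0,0,0.3],[0,0,0,0,0,0,0.5],[0,0,0,0,0,0,0.6],[0,0,0,0,0,0,0.6],[0,0,0,0,0,0,0.6]]'
python3 - <<'E'
from h import *
st()
crop("scene",(200,80,360,200),5,"scene6.png")
E
```

```text
time: 7.4
ee_pos: [0.5729, 0.2165, 0.0858]
tcp_rot: [-2.31, -2.129, -0.011]
contact_force: [2.2, 8.8, -8.3]
opening: 0.0173
t 7.4 p [0.5729 0.2165 0.0858] F [ 2.22  8.85 -8.3 ] M [ 1.56 -0.54 -0.01] op 0.0173
[[ 0.0813  0.9967  0.005 ]
 [ 0.9967 -0.0813  0.0049]
 [ 0.0053  0.0046 -1.    ]]
time: 7.9
ee_pos: [0.5732, 0.2163, 0.0861]
tcp_rot: [2.31, 2.129, 0.012]
contact_force: [-0.2, -0.7, -0.0]
opening: 0.0515
t 7.9 p [0.5732 0.2163 0.0861] F [-0.16 -0.7  -0.02] M [-0.01 -0.07  0.01] op 0.0515
[[ 0.0815  0.9967  0.0055]
 [ 0.9967 -0.0815  0.005 ]
 [ 0.0054  0.0051 -1.    ]]
```

View pics/scene6.png

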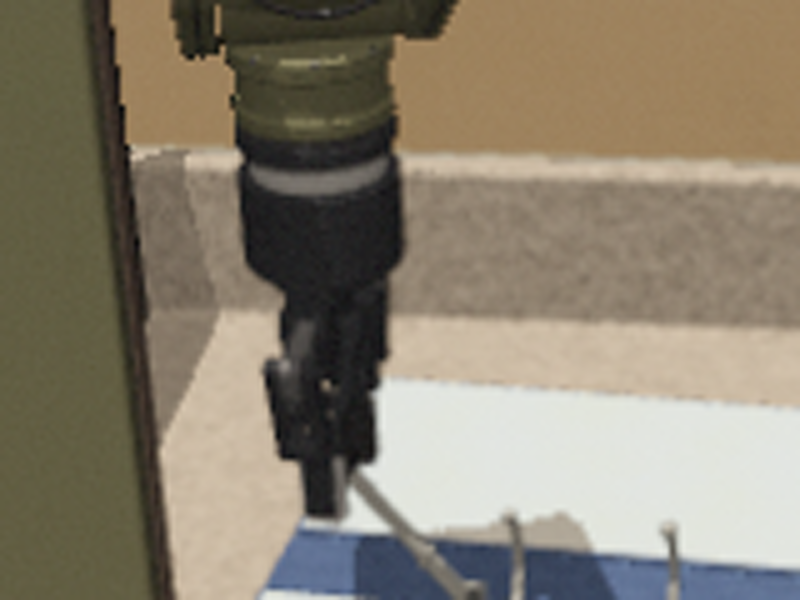

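```bash
python3 -m jog '[[0,0,-4,0,0,0,0.6],[0,0,-9,0,0,0,0.8],[0,0,-13,0,0,0,1],[0,0,-13,0,0,0,1],[0,0,-13,0,0,0,1]]'
python3 - <<'E'
from h import *
from fit import contour,rectfit
im=robot.get_image("top")
cv2.imwrite("pics/top7.png",cv2.resize(im[190:250,375:440,::-1],None,fx=10,fy=10,interpolation=cv2.INTER_CUBIC))
c=contour(im,(375,192,445,245)); P=back("top",c,.005)[:,:2]
print("tray",rectfit(P,(-.048,-.065),(.048,.065),np.array([.472,-.209,-0.19])))
# orange rib
v=im.astype(int); m=(v[:,:,0]-v[:,:,2]>70); m[:195]=0;m[245:]=0;m[:,:380]=0;m[:,435:]=0
ys,xs=np.nonzero(m); r=cv2.minAreaRect(np.c_[xs,ys].astype(np.float32)); print(r,len(xs))
print("rib mean @.03",back("top",[[xs.mean(),ys.mean()]],.030))
for q in robot.regions_of("top","tray")[:1]: print(q["conf"],q["extent"])
crop("scene",(300,130,480,260),4.4,"scene7.png")
im2=robot.get_image("scene")
c=contour(im2,(400,215,490,265)); P=back("scene",c,.005)[:,:2]
print("tray scene",rectfit(P,(-.048,-.065),(.048,.065),np.array([.472,-.209,-0.19])))
st()
E
```

```text
time: 8.45
ee_pos: [0.5732, 0.2158, 0.218]
tcp_rot: [2.309, 2.128, 0.016]
contact_force: [-1.4, -0.1, -0.8]
opening: 0.0855
tray (array([ 0.47221721, -0.20950328, -0.18529544]), np.float64(0.0011489698486315553))
((405.5000305175781, 219.00001525878906), (13.138632774353027, 18.88229751586914), 68.96248626708984) 60
rib mean @.03 [[ 0.47082787 -0.20667548  0.03      ]]
tray scene (array([ 0.47082087, -0.20978172, -0.19711338]), np.float64(0.0017459022175085213))
t 8.65 p [0.5713 0.2153 0.2136] F [-0.08 -0.05 -0.22] M [-0.03  0.02  0.02] op 0.0855
[[ 0.0816  0.9967  0.0016]
 [ 0.9967 -0.0816  0.0039]
 [ 0.004   0.0013 -1.    ]]
```

View pics/top7.png

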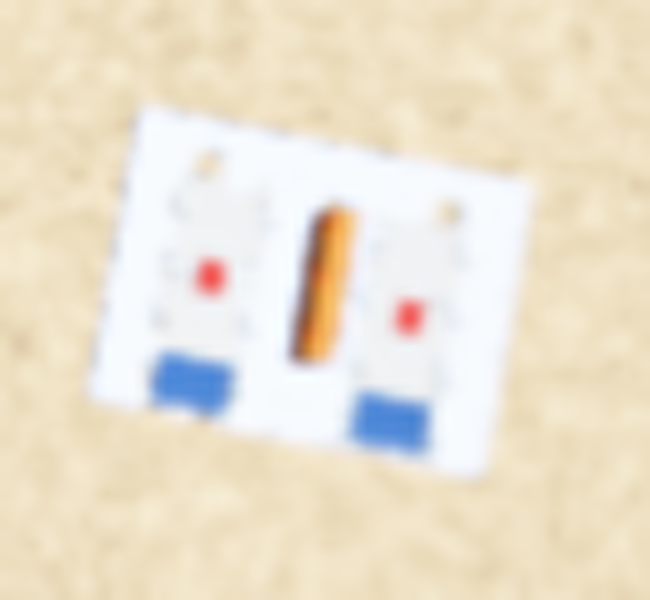

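View pics/scene7.png

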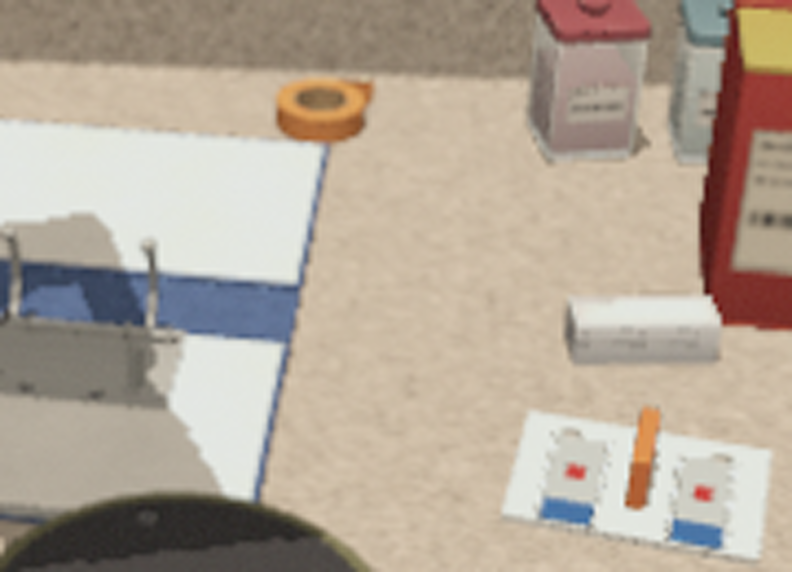

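```bash
python3 - <<'E'
from h import *
q=np.array([(145,105),(533,178),(482,478),(90,402),(208,163),(450,212)])/10+[374.55,189.55]
P=back("top",q,.005)[:,:2]; print(P.round(4)); print("centre",P[:4].mean(0), "holes mid",P[4:].mean(0), "dist",np.linalg.norm(P[4]-P[5]),"ang",np.arctan2(P[4,1]-P[5,1],P[4,0]-P[5,0])-np.pi/2)
th=-.188; d=P[4:].mean(0)-.034*np.array([np.cos(th),np.sin(th)]); print("centre from holes",d)
e=P[[0,3]]; print("side ang",np.arctan2(*(e[0]-e[1])[::-1])); e=P[[1,2]]; print(np.arctan2(*(e[0]-e[1])[::-1]))
rib=back("top",np.array([(340,207),(312,362)])/10+[374.55,189.55],.036); print(rib,rib.mean(0))
plan((.4718,-.2088,.14),-.188)
E
```

```text
[[ 0.5328 -0.1565]
 [ 0.5082 -0.2838]
 [ 0.4108 -0.2633]
 [ 0.4365 -0.136 ]
 [ 0.5137 -0.1766]
 [ 0.4972 -0.2558]]
centre [ 0.47208747 -0.20990034] holes mid [ 0.50547874 -0.21622251] dist 0.08087102563980374 ang -0.2051985536503358
centre from holes [ 0.47207782 -0.2098681 ]
side ang -0.2097080736718433
-0.207184763103554
[[ 0.49625989 -0.21142315  0.036     ]
 [ 0.44730482 -0.20089147  0.036     ]] [ 0.47178236 -0.20615731  0.036     ]
t 8.65 p [0.5713 0.2153 0.2136] F [-0.08 -0.05 -0.22] M [-0.03  0.02  0.02] op 0.0855
[[ 0.0816  0.9967  0.0016]
 [ 0.9967 -0.0816  0.0039]
 [ 0.004   0.0013 -1.    ]]
ROW [-43.11  -6.47   7.18] [-0.002 -0.004  1.677] dist cm 44.2 deg 96.1
```

```bash
python3 -m jog '[[-43,-6.4,3,0,0,1.677,1],[-43,-6.4,3,0,0,1.677,1],[-43,-6.4,3,0,0,1.677,1],[-43,-6.4,3,0,0,1.677,1],[-43,-6.4,3,0,0,1.677,1]]'
python3 - <<'E'
from h import *
plan((.4720,-.2093,.14),-.197)
E
```

```text
time: 9.15
ee_pos: [0.5136, -0.0284, 0.1946]
tcp_rot: [-2.93, -1.126, -0.004]
contact_force: [0.2, -0.1, 0.3]
opening: 0.0853
t 9.15 p [ 0.5136 -0.0284  0.1946] F [ 0.15 -0.1   0.3 ] M [-0.07 -0.06 -0.02] op 0.0853
[[ 0.7428  0.6695  0.0015]
 [ 0.6695 -0.7428  0.004 ]
 [ 0.0038 -0.002  -1.    ]]
ROW [-15.23  10.66   5.38] [-0.004 -0.003  0.931] dist cm 19.4 deg 53.3
```

```bash
python3 -m jog '[[-15.2,10.7,4,0,0,0.93,1],[-15.2,10.7,4,0,0,0.93,1],[-15.2,10.7,4,0,0,0.93,1],[-15.2,10.7,4,0,0,0.93,1],[-15.2,10.7,5.4,0,0,0.93,1]]'
python3 - <<'E'
from h import *
plan((.4720,-.2093,.14),-.197)
E
```

```text
time: 9.65
ee_pos: [0.4709, -0.2133, 0.1386]
tcp_rot: [-3.138, 0.036, -0.001]
contact_force: [-0.7, 1.1, -0.8]
opening: 0.0854
t 9.65 p [ 0.4709 -0.2133  0.1386] F [-0.65  1.14 -0.84] M [-0.01 -0.02 -0.02] op 0.0854
[[ 9.997e-01 -2.270e-02  8.000e-04]
 [-2.270e-02 -9.997e-01  3.100e-03]
 [ 7.000e-04 -3.100e-03 -1.000e+00]]
ROW [ 0.1  -0.41 -0.14] [-0.003 -0.     0.174] dist cm 0.4 deg 10.0
```

```bash
python3 -m jog '[[0.1,-0.4,0,-0.003,0,0.174,1],[0.1,-0.4,2,-0.003,0,0.174,1],[0.1,-0.4,4,-0.003,0,0.174,1],[0.1,-0.4,7,-0.003,0,0.174,1],[0.1,-0.4,8.5,-0.003,0,0.174,0.9]]'
python3 -m jog '[[0,0,0,0,0,0,0.7],[0,0,0,0,0,0,0.5],[0,0,0,0,0,0,0.5],[0,0,0,0,0,0,0.5],[0,0,0,0,0,0,0.5]]'
python3 - <<'E'
from h import *
plan((.4720,-.2093,.010),-.197)
crop("scene",(370,130,500,260),4.4,"scene8.png")
E
```

```text
time: 10.15
ee_pos: [0.4697, -0.2078, 0.0497]
tcp_rot: [-3.124, 0.308, 0.008]
contact_force: [-1.1, -0.0, -0.7]
opening: 0.0774
time: 10.65
ee_pos: [0.4705, -0.2082, 0.0509]
tcp_rot: [-3.125, 0.308, 0.005]
contact_force: [0.4, -0.4, -0.3]
opening: 0.0426
t 10.65 p [ 0.4705 -0.2082  0.0509] F [ 0.41 -0.4  -0.31] M [ 0.01 -0.02  0.  ] op 0.0426
[[ 0.9807 -0.1955 -0.0031]
 [-0.1955 -0.9807  0.002 ]
 [-0.0034 -0.0014 -1.    ]]
ROW [0.18 0.08 4.09] [-0.001  0.003  0.   ] dist cm 4.1 deg 0.2
```

View pics/scene8.png

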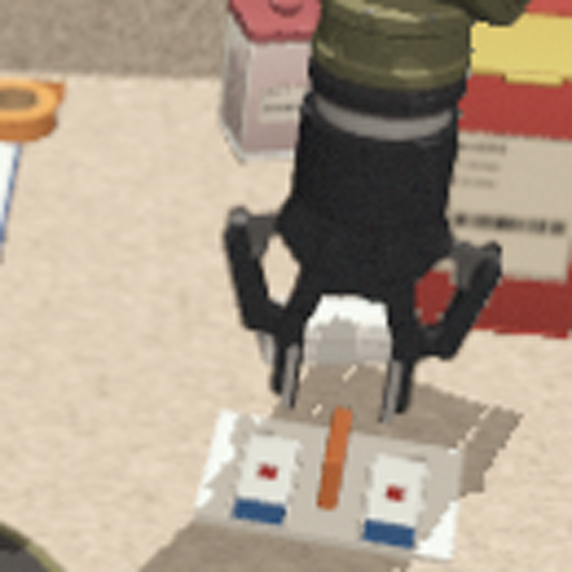

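```bash
python3 -m jog '[[0.15,0.05,1,0,0.003,0,0.45],[0.15,0.05,2,0,0.003,0,0.45],[0.15,0.05,3,0,0.003,0,0.45],[0.15,0.05,4,0,0.003,0,0.4],[0.15,0.05,4.05,0,0.003,0,0.4]]' 25
python3 - <<'E'
from h import *
plan((.4720,-.2093,.010),-.197)
E
```

```text
time: 11.2
ee_pos: [0.4699, -0.2079, 0.0078]
tcp_rot: [-3.123, 0.308, 0.007]
contact_force: [0.7, 0.5, -0.8]
opening: 0.0344
t 11.2 p [ 0.4699 -0.2079  0.0078] F [ 0.69  0.52 -0.77] M [ 0.01  0.01 -0.  ] op 0.0344
[[ 0.9807 -0.1955 -0.0044]
 [-0.1955 -0.9807  0.0039]
 [-0.005  -0.003  -1.    ]]
ROW [ 0.23  0.09 -0.23] [-0.003  0.005  0.   ] dist cm 0.3 deg 0.3
```

```bash
python3 -m jog '[[0.23,0.09,-0.2,-0.003,0.005,0,0.35],[0.23,0.09,-0.2,-0.003,0.005,0,0.3],[0.23,0.09,-0.2,-0.003,0.005,0,0.2],[0.23,0.09,-0.2,-0.003,0.005,0,0.05],[0.23,0.09,-0.2,-0.003,0.005,0,0]]' 30
python3 -m jog '[[0,0,0,0,0,0,0],[0,0,0,0,0,0,0],[0,0,0,0,0,0,0],[0,0,0,0,0,0,0],[0,0,0,0,0,0,0]]' 30
python3 - <<'E'
from h import *
st()
crop("scene",(370,130,500,260),4.4,"scene9.png")
E
```

```text
time: 11.7
ee_pos: [0.4725, -0.2095, 0.0104]
tcp_rot: [3.126, -0.309, 0.002]
contact_force: [0.7, -0.2, 2.5]
opening: 0.0094
time: 12.2
ee_pos: [0.4725, -0.2095, 0.0104]
tcp_rot: [3.126, -0.309, 0.002]
contact_force: [0.3, 0.5, 0.6]
opening: 0.0095
t 12.2 p [ 0.4725 -0.2095  0.0104] F [0.32 0.46 0.56] M [0.06 0.06 0.  ] op 0.0095
[[ 9.807e-01 -1.956e-01  1.000e-03]
 [-1.956e-01 -9.807e-01 -6.000e-04]
 [ 1.100e-03  4.000e-04 -1.000e+00]]
```

View pics/scene9.png

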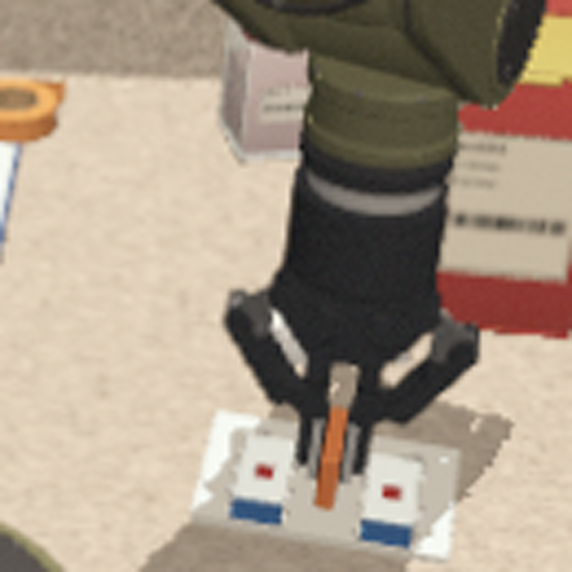

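```bash
python3 -m jog '[[0,0,-1,0,0,0,0],[0,0,-3,0,0,0,0],[0,0,-6,0,0,0,0],[0,0,-8,0,0,0,0],[0,0,-8,0,0,0,0]]' 30
python3 - <<'E'
from h import *
st()
crop("top",(255,165,345,225),8.5,"top10.png")
crop("scene",(260,160,380,240),6.6,"scene10.png")
P=np.array([fw(0,y,z) for y in (.04,-.04) for z in (.04,.007)])
print(((proj("top",P)-[255,165]+.45)*8.5).round(0)); print(((proj("scene",P)-[260,160]+.45)*6.6).round(0))
E
```

```text
time: 12.75
ee_pos: [0.4748, -0.2108, 0.0945]
tcp_rot: [3.123, -0.308, 0.013]
contact_force: [1.0, 1.0, -1.0]
opening: 0.0095
t 12.75 p [ 0.4748 -0.2108  0.0945] F [ 1.03  0.98 -0.97] M [ 0.03 -0.05 -0.06] op 0.0095
[[ 0.9807 -0.1955  0.0076]
 [-0.1955 -0.9807 -0.0044]
 [ 0.0084  0.0028 -1.    ]]
[[360. 280.]
 [364. 291.]
 [576. 296.]
 [574. 307.]]
[[250. 291.]
 [253. 364.]
 [464. 310.]
 [464. 385.]]
```

View pics/top10.png

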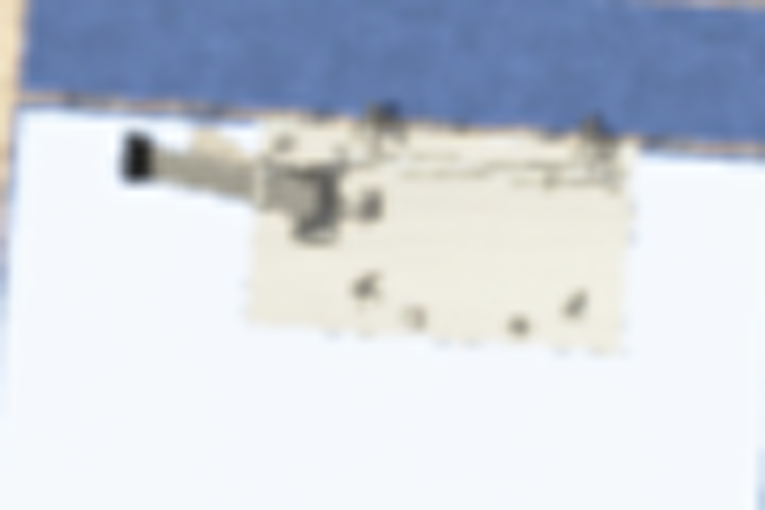

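View pics/scene10.png

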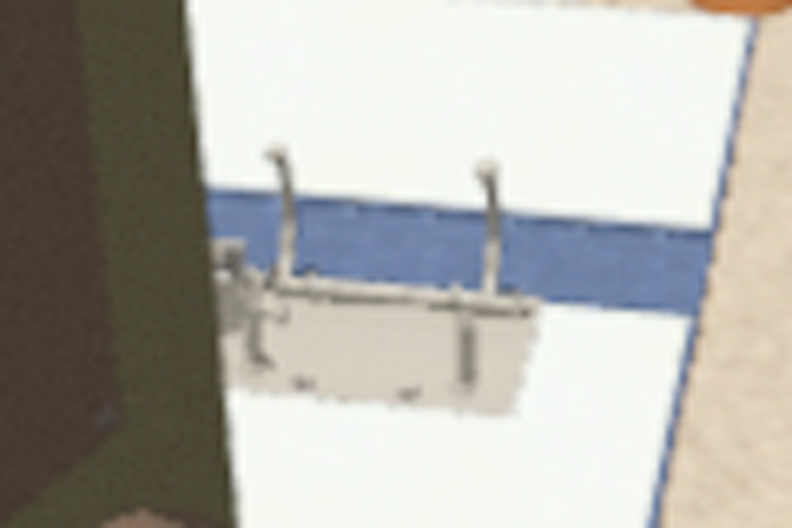

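```bash
sed -i 's/FO=np.array.*;/FO=np.array([0.5345,0.1012]);/' h.py; python3 - <<'E'
from h import *
plan(fw(-.0335,0,.095),FY)
E
```

```text
t 12.85 p [ 0.4724 -0.2095  0.0906] F [-0.44 -0.33 -1.23] M [-0.04 -0.   -0.03] op 0.0094
[[ 9.807e-01 -1.956e-01  1.700e-03]
 [-1.956e-01 -9.807e-01 -1.000e-03]
 [ 1.800e-03  6.000e-04 -1.000e+00]]
ROW [ -3.31 -31.29  -0.47] [ 0.001 -0.002 -0.118] dist cm 31.5 deg 6.7
```

```bash
python3 -m jog '[[-0.6,-3,-0.5,0,0,-0.02,0],[-1.2,-7,-0.5,0,0,-0.04,0],[-2,-11,-0.5,0,0,-0.06,0],[-2.3,-15,-0.5,0,0,-0.08,0],[-2.6,-19,-0.5,0,0,-0.1,0]]' 30
python3 - <<'E'
from h import *
plan(fw(-.0335,0,.090),FY)
E
```

```text
time: 13.35
ee_pos: [0.4824, -0.0164, 0.0933]
tcp_rot: [3.137, -0.151, -0.003]
contact_force: [0.6, -0.5, -0.7]
opening: 0.01
t 13.35 p [ 0.4824 -0.0164  0.0933] F [ 0.65 -0.47 -0.65] M [-0.02 -0.05 -0.01] op 0.01
[[ 9.953e-01 -9.630e-02 -1.700e-03]
 [-9.630e-02 -9.954e-01 -4.000e-04]
 [-1.700e-03  6.000e-04 -1.000e+00]]
ROW [  0.7  -12.15   0.32] [ 0.001  0.002 -0.017] dist cm 12.2 deg 1.0
```

```bash
python3 -m jog '[[0.2,-3,0.2,0,0,-0.006,0],[0.4,-6,0.3,0,0,-0.01,0],[0.5,-9,0.3,0,0,-0.013,0],[0.7,-11,0.3,0.001,0.002,-0.017,0],[0.7,-12.1,0.3,0.001,0.002,-0.017,0]]' 30
python3 -m jog '[[0,-0,0,0,0,0,0],[0,0,0,0,0,0,0],[0,0,0,0,0,0,0],[0,0,0,0,0,0,0],[0,0,0,0,0,0,0]]' 30
python3 - <<'E'
from h import *
plan(fw(-.0335,0,.056),FY)
crop("scene",(240,110,390,250),4.2,"scene11.png")
crop("top",(255,145,355,235),6,"top11.png")
E
```

```text
time: 13.85
ee_pos: [0.4998, 0.1047, 0.0882]
tcp_rot: [3.139, -0.122, -0.005]
contact_force: [1.1, -0.8, -1.6]
opening: 0.0095
time: 14.35
ee_pos: [0.4999, 0.104, 0.0883]
tcp_rot: [3.139, -0.124, -0.005]
contact_force: [0.3, 0.1, -0.7]
opening: 0.0094
t 14.35 p [0.4999 0.104  0.0883] F [ 0.3   0.06 -0.71] M [ 0.    0.01 -0.03] op 0.0094
[[ 9.969e-01 -7.880e-02 -2.900e-03]
 [-7.880e-02 -9.969e-01  0.000e+00]
 [-2.900e-03  2.000e-04 -1.000e+00]]
ROW [0.14 0.01 3.23] [0.    0.003 0.   ] dist cm 3.2 deg 0.2
```

View pics/scene11.png

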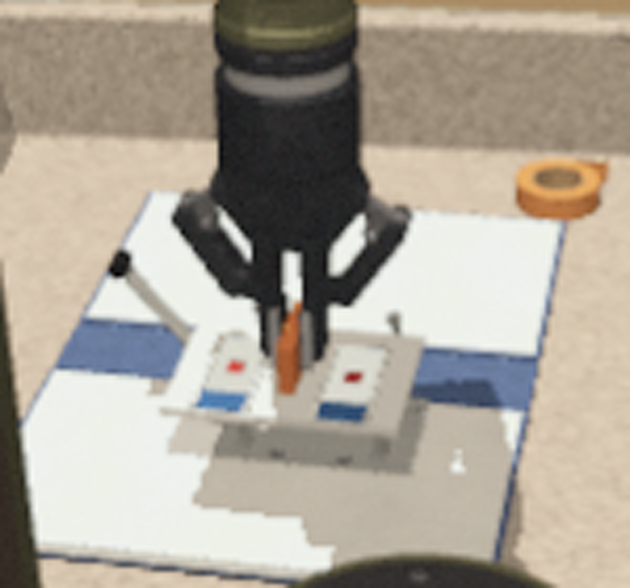

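View pics/top11.png

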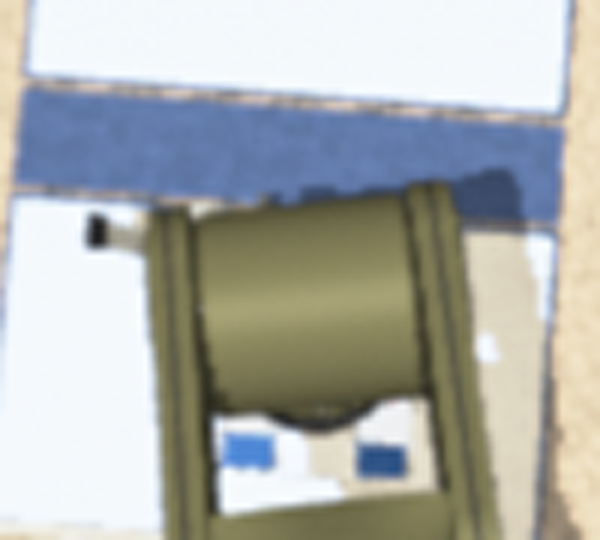

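```bash
python3 - <<'E'
from h import *
s,R=st()
o=s["ee_pos"][:2]-R[:2,0]*.0005
P=np.array([fw(x,y,s["ee_pos"][2]-.0104+.005,o=o) for x,y in ((-.048,.065),(-.048,-.065),(.048,-.065),(.048,.065))])
print(((proj("scene",P)-[240,110]+.45)*4.2).round(0))
print(((proj("top",P)-[255,145]+.45)*6).round(0))
im=robot.get_image("scene")
cv2.imwrite("pics/s12.png",cv2.resize(im[180:222,275:345,::-1],None,fx=11,fy=11,interpolation=cv2.INTER_CUBIC))
print(((proj("scene",P)-[275,180]+.45)*11).round(0))
E
```

```text
t 14.45 p [0.4999 0.1043 0.0883] F [ 0.24  0.37 -1.19] M [-0.01 -0.04  0.02] op 0.0094
[[ 9.969e-01 -7.840e-02 -2.800e-03]
 [-7.840e-02 -9.969e-01  1.000e-04]
 [-2.800e-03  1.000e-04 -1.000e+00]]
[[161. 407.]
 [399. 429.]
 [426. 336.]
 [203. 317.]]
[[187. 469.]
 [446. 488.]
 [459. 298.]
 [202. 279.]]
[[ 36. 296.]
 [660. 354.]
 [731. 110.]
 [145.  60.]]
```

View pics/s12.png

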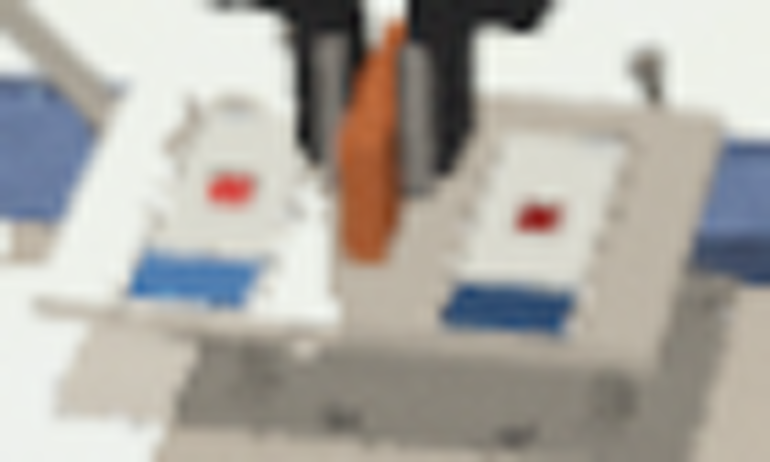

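```bash
python3 -m jog '[[0.14,0.07,1,0,0.003,0,0],[0.14,0.07,2,0,0.003,0,0],[0.14,0.07,3,0,0.003,0,0],[0.14,0.07,3.3,0,0.003,0,0],[0.14,0.07,3.3,0,0.003,0,0]]' 30
python3 - <<'E'
from h import *
plan(fw(-.0335,-.0005,.040),FY)
im=robot.get_image("scene")
cv2.imwrite("pics/s13.png",cv2.resize(im[180:235,265:345,::-1],None,fx=9.5,fy=9.5,interpolation=cv2.INTER_CUBIC))
E
```

```text
time: 15.0
ee_pos: [0.5002, 0.1035, 0.054]
tcp_rot: [3.139, -0.123, -0.003]
contact_force: [-0.7, -0.4, -0.7]
opening: 0.0093
t 15.0 p [0.5002 0.1035 0.054 ] F [-0.7  -0.41 -0.71] M [ 0.06 -0.02 -0.03] op 0.0093
[[ 9.969e-01 -7.820e-02 -2.200e-03]
 [-7.820e-02 -9.969e-01 -4.000e-04]
 [-2.200e-03  6.000e-04 -1.000e+00]]
ROW [0.09 0.01 1.4 ] [0.001 0.002 0.001] dist cm 1.4 deg 0.1
```

View pics/s13.png

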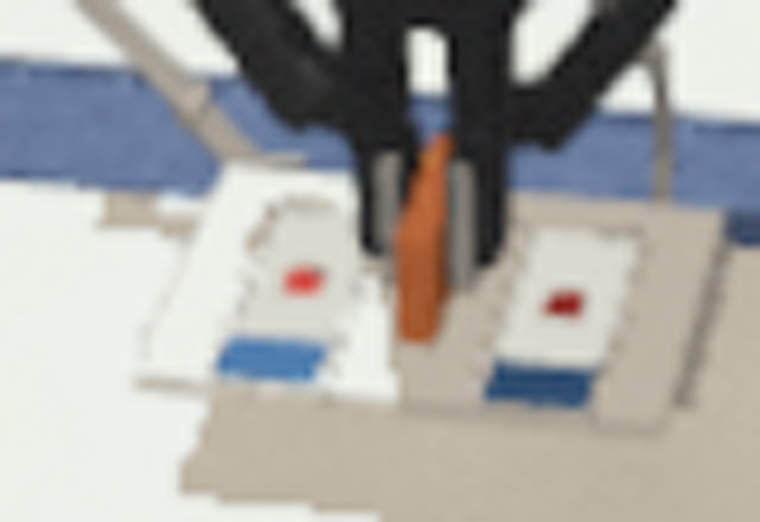

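```bash
python3 -m jog '[[0.12,0,0.2,0,0.002,0,0],[0.12,0,0.4,0,0.002,0,0],[0.12,0,0.6,0,0.002,0,0],[0.12,0,0.8,0,0.002,0,0],[0.12,0,1.0,0,0.002,0,0]]' 30
python3 - <<'E'
from h import *
plan(fw(-.0335,-.0005,.040),FY)
E
```

```text
time: 15.55
ee_pos: [0.502, 0.1035, 0.0446]
tcp_rot: [3.139, -0.123, 0.002]
contact_force: [-0.5, 1.4, -0.7]
opening: 0.0095
t 15.55 p [0.502  0.1035 0.0446] F [-0.47  1.4  -0.68] M [ 0.04 -0.03  0.04] op 0.0095
[[ 9.969e-01 -7.820e-02  1.200e-03]
 [-7.820e-02 -9.969e-01 -4.000e-04]
 [ 1.200e-03  3.000e-04 -1.000e+00]]
ROW [-0.09  0.02  0.46] [ 0.    -0.001  0.001] dist cm 0.5 deg 0.1
```

```bash
python3 -m jog '[[-0.05,0,0.2,0,0,0,0],[-0.05,0,0.4,0,0,0,0],[-0.05,0,0.6,0,0,0,0],[-0.05,0,0.8,0,0,0,0],[-0.05,0,1.0,0,0,0,0]]' 30
python3 - <<'E'
from h import *
plan(fw(-.0335,-.0005,.030),FY)
im=robot.get_image("scene")
cv2.imwrite("pics/s14.png",cv2.resize(im[180:235,265:345,::-1],None,fx=9.5,fy=9.5,interpolation=cv2.INTER_CUBIC))
E
```

```text
time: 16.05
ee_pos: [0.5015, 0.1035, 0.0345]
tcp_rot: [3.139, -0.123, 0.002]
contact_force: [0.3, -0.1, -1.0]
opening: 0.0091
t 16.05 p [0.5015 0.1035 0.0345] F [ 0.3  -0.11 -0.98] M [-0.03  0.06  0.01] op 0.0091
[[ 9.969e-01 -7.820e-02  1.100e-03]
 [-7.820e-02 -9.969e-01 -4.000e-04]
 [ 1.200e-03  3.000e-04 -1.000e+00]]
ROW [-0.04  0.02  0.45] [ 0.    -0.001  0.001] dist cm 0.4 deg 0.1
```

View pics/s14.png

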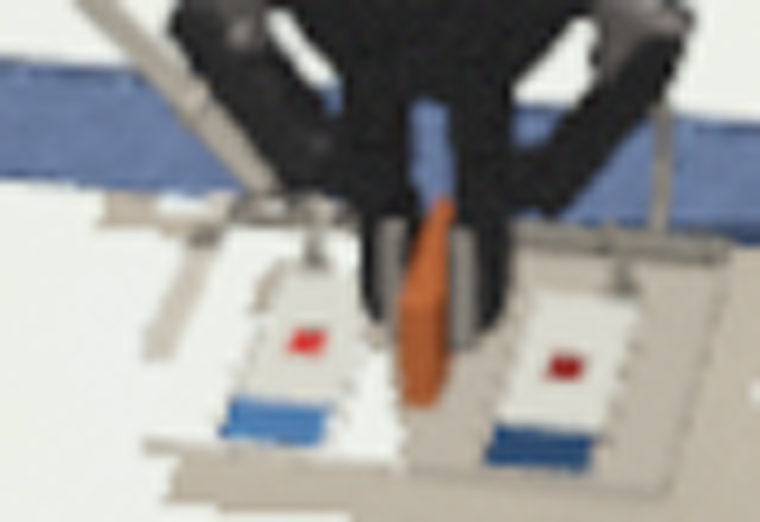

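Both posts show through the tray's holes, at about (315,245) and (622,270) in the zoomed picture, with almost no force. I'll keep lowering gently.

```bash
python3 -m jog '[[-0.02,0,0.3,0,0,0,0],[-0.02,0,0.6,0,0,0,0],[-0.02,0,0.9,0,0,0,0],[-0.02,0,1.2,0,0,0,0],[-0.02,0,1.5,0,0,0,0]]' 30
python3 -m jog '[[0,0,0.05,0,0,0,0],[0,0,0.1,0,0,0,0],[0,0,0.15,0,0,0,0],[0,0,0.15,0,0,0,0],[0,0,0.15,0,0,0,0]]' 30
python3 - <<'E'
from h import *
plan(fw(-.0335,-.0005,.0164),FY)
E
```

```text
time: 16.6
ee_pos: [0.501, 0.1035, 0.0188]
tcp_rot: [3.139, -0.123, 0.001]
contact_force: [0.2, -0.2, -1.4]
opening: 0.0097
time: 17.1
ee_pos: [0.5011, 0.1035, 0.0174]
tcp_rot: [3.139, -0.123, 0.001]
contact_force: [0.6, -0.2, -0.9]
opening: 0.0094
t 17.1 p [0.5011 0.1035 0.0174] F [ 0.64 -0.18 -0.88] M [-0.01  0.01 -0.04] op 0.0094
[[ 9.969e-01 -7.820e-02  8.000e-04]
 [-7.820e-02 -9.969e-01 -4.000e-04]
 [ 8.000e-04  4.000e-04 -1.000e+00]]
ROW [-0.01  0.02  0.1 ] [ 0.    -0.001  0.001] dist cm 0.1 deg 0.1
```

```bash
python3 -m jog '[[0,0,0.04,0,0,0,0],[0,0,0.06,0,0,0,0],[0,0,0.06,0,0,0,0],[0,0,0.06,0,0,0,0.2],[0,0,0.06,0,0,0,0.25]]' 30
python3 -m jog '[[0,0,0,0,0,0,0.3],[0,0,0,0,0,0,0.35],[0,0,0,0,0,0,0.35],[0,0,-2,0,0,0,0.35],[0,0,-4.5,0,0,0,0.35]]' 30
python3 -m jog '[[0,0,-5,0,0,0,0.35],[0,0,-9,0,0,0,0.35],[0,0,-12,0,0,0,0.35],[0,0,-12,0,0,0,0.35],[0,0,-12,0,0,0,0.35]]' 30
python3 - <<'E'
from h import *
st()
im=robot.get_image("scene")
cv2.imwrite("pics/s15.png",cv2.resize(im[130:240,240:370,::-1],None,fx=6,fy=6,interpolation=cv2.INTER_CUBIC))
E
```

```text
time: 17.6
ee_pos: [0.5013, 0.1035, 0.0168]
tcp_rot: [3.139, -0.123, 0.002]
contact_force: [0.1, 0.8, 0.1]
opening: 0.0211
time: 18.1
ee_pos: [0.4998, 0.1034, 0.0607]
tcp_rot: [3.138, -0.123, -0.004]
contact_force: [0.6, 0.4, 0.1]
opening: 0.0296
time: 18.6
ee_pos: [0.5005, 0.1035, 0.1814]
tcp_rot: [3.139, -0.123, -0.001]
contact_force: [-0.0, 0.0, -0.6]
opening: 0.0304
t 18.6 p [0.5005 0.1035 0.1814] F [-0.02  0.01 -0.57] M [-0.03  0.01  0.  ] op 0.0304
[[ 9.969e-01 -7.830e-02 -6.000e-04]
 [-7.830e-02 -9.969e-01 -6.000e-04]
 [-5.000e-04  6.000e-04 -1.000e+00]]
```

View pics/s15.png

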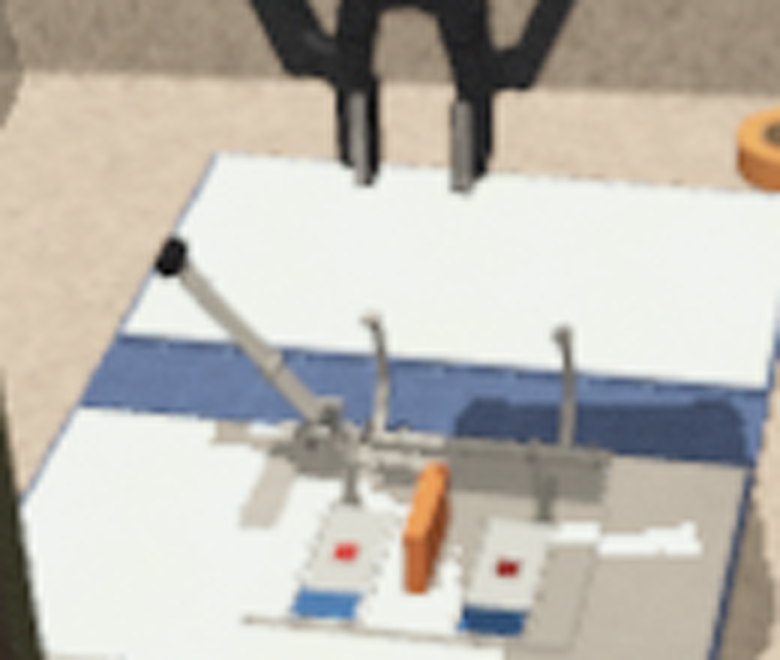

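```bash
python3 - <<'E'
from h import *
plan((.573,.2165,.17),FY+np.pi/2)
E
```

```text
t 18.65 p [0.4996 0.1034 0.1798] F [ 0.92 -0.19 -1.44] M [-0.01  0.04 -0.05] op 0.0299
[[ 9.969e-01 -7.830e-02 -3.600e-03]
 [-7.830e-02 -9.969e-01 -8.000e-04]
 [-3.500e-03  1.100e-03 -1.000e+00]]
ROW [  6.44 -11.85   0.94] [-0.002  0.004 -1.57 ] dist cm 13.5 deg 90.0
```

```bash
python3 -m jog '[[6.4,-11.8,0,0,0,-1.57,0.3],[6.4,-11.8,0,0,0,-1.57,0.2],[6.4,-11.8,0,0,0,-1.57,0.1],[6.4,-11.8,0,0,0,-1.57,0],[6.4,-11.8,0,0,0,-1.57,0]]' 30
python3 - <<'E'
from h import *
plan((.573,.2165,.17),FY+np.pi/2)
E
```

```text
time: 19.15
ee_pos: [0.5716, 0.2168, 0.176]
tcp_rot: [-2.961, -1.047, 0.013]
contact_force: [0.5, -0.8, 0.8]
opening: 0.0
t 19.15 p [0.5716 0.2168 0.176 ] F [ 0.5  -0.83  0.81] M [ 0.01  0.08 -0.01] op 0.0
[[ 0.7779  0.6283 -0.0082]
 [ 0.6283 -0.7779 -0.002 ]
 [-0.0076 -0.0036 -1.    ]]
ROW [0.1  0.11 0.59] [-0.006  0.006 -0.812] dist cm 0.6 deg 46.5
```

```bash
python3 -m jog '[[0.1,0.1,0.6,-0.006,0.006,-0.812,0],[0.1,0.1,0.6,-0.006,0.006,-0.812,0],[0.1,0.1,0.6,-0.006,0.006,-0.812,0],[0.1,0.1,0.6,-0.006,0.006,-0.812,0],[0.1,0.1,0.6,-0.006,0.006,-0.812,0]]' 30
python3 -m jog '[[0,0,0,0,0,-0.1,0],[0,0,0.5,0,0,-0.08,0],[0,0,2,0,0,-0.08,0],[0,0,3.5,0,0,-0.08,0],[0,0,4,0,0,-0.08,0]]' 30
python3 - <<'E'
from h import *
plan((.573,.2165,.115),FY+np.pi/2)
im=robot.get_image("scene")
cv2.imwrite("pics/s16.png",cv2.resize(im[100:210,220:350,::-1],None,fx=6,fy=6,interpolation=cv2.INTER_CUBIC))
im=robot.get_image("top")
cv2.imwrite("pics/t16.png",cv2.resize(im[140:230,230:340,::-1],None,fx=6,fy=6,interpolation=cv2.INTER_CUBIC))
E
```

```text
time: 19.65
ee_pos: [0.5715, 0.2162, 0.1668]
tcp_rot: [-2.372, -2.055, 0.007]
contact_force: [-0.5, -0.3, 0.4]
opening: -0.0001
time: 20.15
ee_pos: [0.5693, 0.2155, 0.1228]
tcp_rot: [-2.287, -2.146, 0.015]
contact_force: [-0.8, -0.7, -1.1]
opening: -0.0004
t 20.15 p [0.5693 0.2155 0.1228] F [-0.79 -0.66 -1.14] M [-0.03 -0.02 -0.04] op -0.0004
[[ 0.0638  0.9979 -0.0108]
 [ 0.998  -0.0638 -0.0027]
 [-0.0034 -0.0106 -0.9999]]
ROW [0.12 0.38 0.77] [-0.011  0.003  0.015] dist cm 0.9 deg 1.1
```

View pics/s16.png

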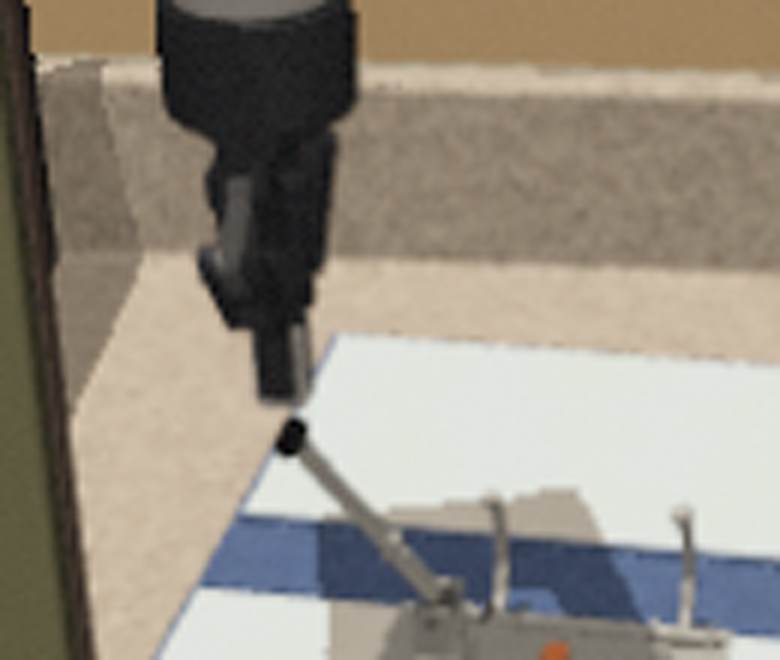

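View pics/t16.png

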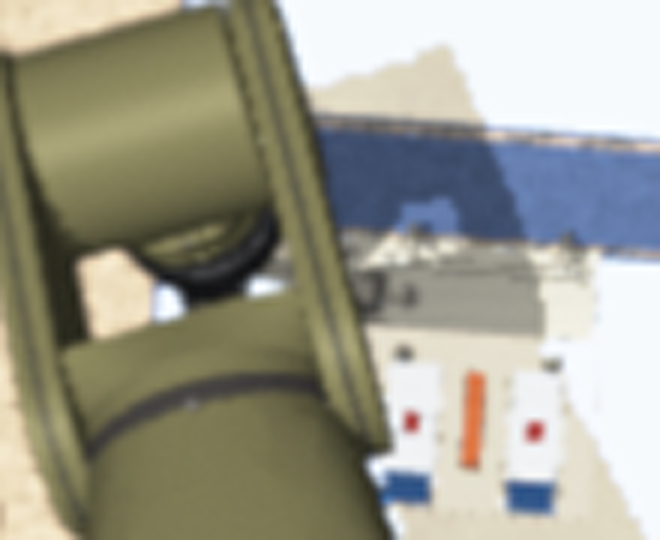

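```bash
python3 -m jog '[[-0.1,0.38,0.5,-0.011,0.003,0.015,0],[-0.1,0.38,0.8,-0.011,0.003,0.015,0],[-0.1,0.38,1.1,-0.011,0.003,0.015,0],[0.0,0.38,1.4,-0.011,0.003,0.015,0],[0.2,0.4,1.65,-0.011,0.003,0.015,0]]' 30
python3 - <<'E'
from h import *
plan((.5735,.222,.1038),FY+np.pi/2)
E
```

```text
time: 20.75
ee_pos: [0.5746, 0.2172, 0.1088]
tcp_rot: [2.305, 2.131, 0.003]
contact_force: [-1.2, -2.8, 5.5]
opening: -0.0003
t 20.75 p [0.5746 0.2172 0.1088] F [-1.23 -2.8   5.5 ] M [-0.53  0.29 -0.01] op -0.0003
[[ 7.830e-02  9.969e-01  3.500e-03]
 [ 9.969e-01 -7.830e-02 -8.000e-04]
 [-5.000e-04  3.500e-03 -1.000e+00]]
ROW [ 0.47 -0.15  0.5 ] [0.004 0.    0.001] dist cm 0.7 deg 0.2
```

```bash
python3 -m jog '[[0.5,-0.1,0.6,0.004,0,0,0],[1.2,-0.1,1.27,0.004,0,0,0],[1.8,-0.1,2.0,0.004,0,0,0],[2.3,-0.1,2.8,0.004,0,0,0],[2.75,-0.1,3.63,0.004,0,0,0]]' 30
python3 - <<'E'
from h import *
plan((.576,.2487,.0643),FY+np.pi/2)
im=robot.get_image("scene")
cv2.imwrite("pics/s17.png",cv2.resize(im[110:220,220:350,::-1],None,fx=6,fy=6,interpolation=cv2.INTER_CUBIC))
E
```

```text
time: 21.25
ee_pos: [0.5776, 0.2461, 0.0757]
tcp_rot: [2.306, 2.132, 0.006]
contact_force: [-2.9, 0.8, 11.7]
opening: 0.0005
t 21.25 p [0.5776 0.2461 0.0757] F [-2.87  0.84 11.73] M [ 0.03  0.55 -0.02] op 0.0005
[[ 0.0784  0.9969  0.0033]
 [ 0.9969 -0.0784  0.0018]
 [ 0.002   0.0032 -1.    ]]
ROW [ 0.25 -0.18  1.14] [ 0.003 -0.002  0.001] dist cm 1.2 deg 0.2
```

View pics/s17.png

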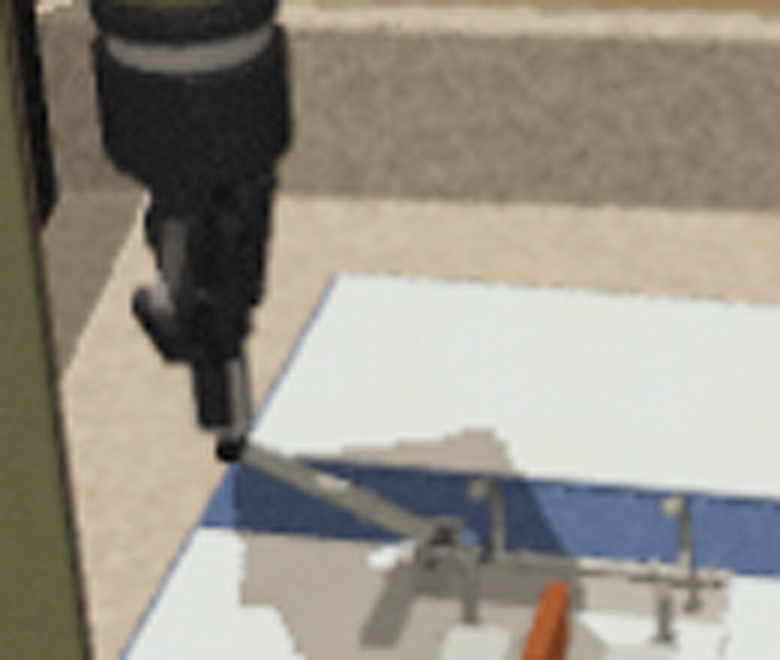

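```bash
python3 -m jog '[[0.05,-0.15,0.55,0.003,0,0,0],[0.2,-0.15,1.2,0.003,0,0,0],[0.35,-0.15,1.85,0.003,0,0,0],[0.4,-0.15,2.4,0.003,0,0,0],[0.5,-0.15,2.8,0.003,0,0,0]]' 30
python3 - <<'E'
from h import *
plan((.5765,.252,.0364),FY+np.pi/2)
E
```

```text
time: 21.8
ee_pos: [0.5779, 0.255, 0.0491]
tcp_rot: [-2.305, -2.13, -0.014]
contact_force: [-1.6, 5.7, 7.4]
opening: 0.0006
t 21.8 p [0.5779 0.255  0.0491] F [-1.57  5.74  7.43] M [0.98 0.08 0.02] op 0.0006
[[ 0.0788  0.9969  0.0042]
 [ 0.9969 -0.0788  0.0086]
 [ 0.0089  0.0035 -1.    ]]
ROW [-0.32 -0.12  1.27] [ 0.004 -0.009  0.   ] dist cm 1.3 deg 0.6
```

```bash
python3 -m jog '[[0,-0.1,0.25,0.004,-0.009,0,0],[0,-0.1,0.45,0.004,-0.009,0,0],[-0.05,-0.1,0.65,0.004,-0.009,0,0],[-0.1,-0.1,0.8,0.004,-0.009,0,0],[-0.1,-0.1,0.9,0.004,-0.009,0,0]]' 30
python3 - <<'E'
from h import *
plan((.5765,.252,.0364),FY+np.pi/2)
E
```

```text
time: 22.3
ee_pos: [0.5762, 0.2535, 0.0391]
tcp_rot: [-2.307, -2.132, 0.004]
contact_force: [1.1, -0.2, -1.3]
opening: -0.0003
t 22.3 p [0.5762 0.2535 0.0391] F [ 1.13 -0.18 -1.3 ] M [-0.04  0.02 -0.03] op -0.0003
[[ 0.0788  0.9969 -0.0021]
 [ 0.9969 -0.0788 -0.0013]
 [-0.0014 -0.002  -1.    ]]
ROW [-0.15  0.04  0.27] [-0.002  0.001  0.   ] dist cm 0.3 deg 0.1
```

```bash
for i in 1; do python3 -m jog '[[0,0,0.05,0,0,0,0],[0,0,0.1,0,0,0,0],[0,0,0.15,0,0,0,0],[0,0,0.2,0,0,0,0],[0,0,0.2,0,0,0,0]]' 30; done
python3 - <<'E'
from h import *
st()
im=robot.get_image("scene")
cv2.imwrite("pics/s18.png",cv2.resize(im[130:240,230:360,::-1],None,fx=6,fy=6,interpolation=cv2.INTER_CUBIC))
E
```

```text
time: 22.8
ee_pos: [0.5761, 0.2534, 0.037]
tcp_rot: [-2.307, -2.132, 0.004]
contact_force: [0.1, 0.3, -0.3]
opening: -0.0
t 22.8 p [0.5761 0.2534 0.037 ] F [ 0.1   0.26 -0.29] M [ 0.01  0.01 -0.  ] op -0.0
[[ 0.0788  0.9969 -0.0023]
 [ 0.9969 -0.0788 -0.0014]
 [-0.0016 -0.0022 -1.    ]]
```

View pics/s18.png

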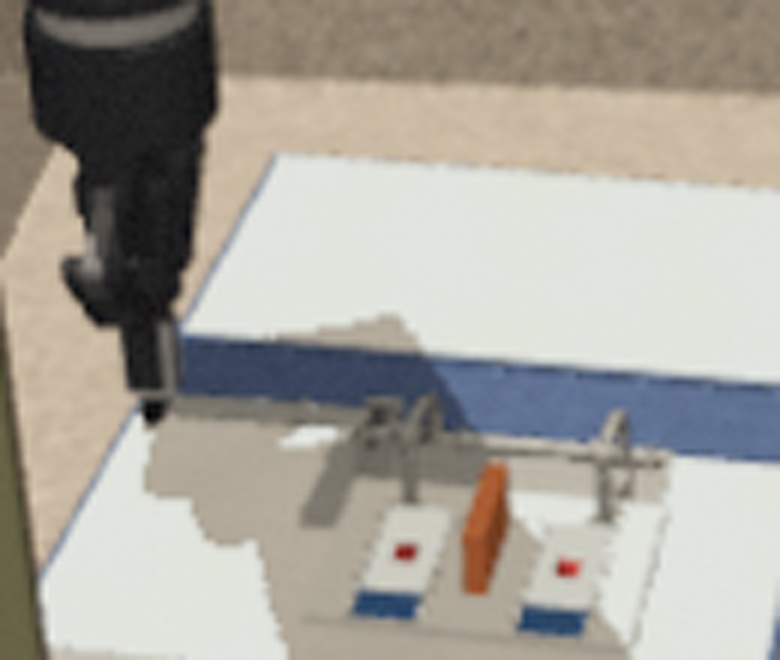

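```bash
python3 -m jog '[[0,0,0.03,0,0,0,0],[0,0,0.06,0,0,0,0],[0,0,0.09,0,0,0,0],[0,0,0.12,0,0,0,0],[0,0,0.12,0,0,0,0]]' 30
```

```text
time: 23.35
ee_pos: [0.5762, 0.2535, 0.0359]
tcp_rot: [-2.307, -2.132, 0.004]
contact_force: [-0.2, -0.3, 0.6]
opening: -0.0002
```

```bash
python3 -m jog '[[0,0,0.03,0,0,0,0],[0,0,0.06,0,0,0,0],[0,0,0.09,0,0,0,0],[0,0,0.09,0,0,0,0],[0,0,0.09,0,0,0,0]]' 30
```

```text
time: 23.85
ee_pos: [0.5765, 0.2535, 0.0354]
tcp_rot: [-2.307, -2.132, 0.003]
contact_force: [-0.9, -1.1, 4.5]
opening: 0.0001
```

```bash
python3 -m jog '[[0,0,0.04,0,0,0,0],[0,0,0.07,0,0,0,0],[0,0,0.1,0,0,0,0],[0,0,0.1,0,0,0,0],[0,0,0.1,0,0,0,0]]' 30
```

```text
time: 24.35
ee_pos: [0.5768, 0.2535, 0.0352]
tcp_rot: [2.307, 2.132, -0.002]
contact_force: [-1.5, -1.2, 6.9]
opening: -0.0
```

The stop is felt: 6.9 N, with 0.2 mm of travel for the last 2.4 N. That matches the lever's own flex on a hard stop. I'll back off and check.

```bash
python3 -m jog '[[0,0,-0.5,0,0,0,0],[0,0,-2,0,0,0,0],[0,0,-6,0,0,0,0],[0,0,-11,0,0,0,0],[0,0,-15,0,0,0,0]]' 30
python3 -m jog '[[-8,-3,-3,0,0,0,0],[-13,-3,-3,0,0,0,0],[-13,-3,-3,0,0,0,0],[-13,-3,-3,0,0,0,0],[-13,-3,-3,0,0,0,0]]' 30
python3 - <<'E'
from h import *
st()
im=robot.get_image("scene")
cv2.imwrite("pics/s19.png",cv2.resize(im[140:245,230:370,::-1],None,fx=5.6,fy=5.6,interpolation=cv2.INTER_CUBIC))
cv2.imwrite("pics/s19f.png",im[:,:,::-1])
g=im[180:215,245:275].astype(int).sum(2)//3
for r in range(11,22): print(180+r,g[r,3:20])
E
```

```text
time: 24.85
ee_pos: [0.5773, 0.254, 0.1885]
tcp_rot: [2.306, 2.132, 0.001]
contact_force: [0.5, 0.6, 0.4]
opening: 0.0003
time: 25.35
ee_pos: [0.5372, 0.1262, 0.2195]
tcp_rot: [2.308, 2.129, 0.004]
contact_force: [0.4, 0.6, 0.3]
opening: -0.0002
t 25.35 p [0.5372 0.1262 0.2195] F [0.4  0.63 0.31] M [-0.02  0.03  0.01] op -0.0002
[[ 8.040e-02  9.968e-01  2.800e-03]
 [ 9.968e-01 -8.040e-02  4.000e-04]
 [ 6.000e-04  2.800e-03 -1.000e+00]]
191 [190 188 192 196 195 193 186 170 140 126 126 128 130 128 130 128 129]
192 [192 190 193 198 196 194 181 147 126 124 122 124 126 127 128 128 127]
193 [191 192 196 197 196 191 169 128 101  99 115 122 123 124 125 123 124]
194 [191 191 195 196 196 186 143  89  58  55  81 107 126 126 125 125 124]
195 [191 192 194 197 194 171 107  45  40  36  81 134 146 132 137 139 130]
196 [192 193 195 196 189 145  72  37  38  45 124 180 181 177 179 179 176]
197 [189 192 190 185 167 123  41  37  32  87 160 192 191 190 191 190 189]
198 [194 191 186 173 156 130  27  24  28 101 166 178 183 187 189 193 195]
199 [194 194 187 173 205 195  24  24  50 158 217 211 195 199 197 182 186]
200 [192 191 171 186 230 221 157  98 167 220 234 232 224 226 224 220 220]
201 [193 184 164 212 234 231 221 213 223 234 234 235 235 235 234 235 235]
```

View pics/s19.png

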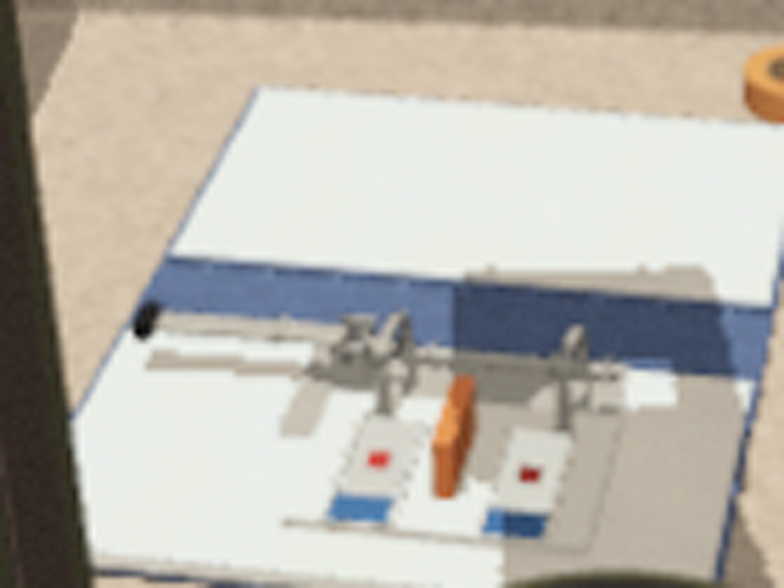

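View pics/s19f.png

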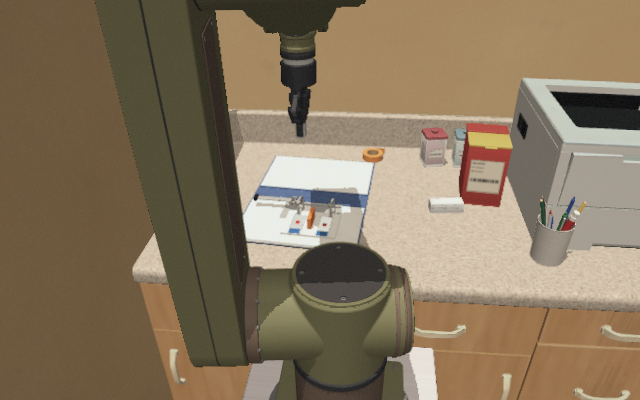

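The roller's pixels match the first closed picture within 1–2 grey levels nearly everywhere (at most 15 on the dark pixels). The rings are back over the post tips, and the tray lies flat with both posts through it. Handing in.

```bash
python3 -c "
from bench import robot
print(robot.job_done())"
```

```text
the job is handed in; nothing more can be done
None
```

The tray is filed and the lever is shut with the rings closed. I handed the job in at about 25.5 s of the 69 s allowed.

- **Opening:** I pinched the lever's roller by its ends and lifted it; 2.8 N got it started. I followed the arc until it met its open stop, at about 12 N in all.
- **Filing:** I gripped the tray by its rib and lowered it over both posts with no contact force above about 1.5 N. I released it less than 1 mm above the file.
- **Closing:** I pressed the roller down with shut fingertips, at about 12 N at most. Below dead centre it shut itself. I then felt for the hard stop and pressed to 6.9 N, well under the 29 N that would bend the lever.

**Last checks:**
- With the arm clear, the roller sits at the same pixels as in the first closed picture.
- The rings are over the posts and the tray is flat.
- The slide carton is where it was.
- The wrist force is about zero.

**Not checked or in disagreement:**
- The arm hid the petri dish and bottle in the last picture, so I did not re-check them. They were in place in the last views that showed them, and no later move went near them.
- The scene camera read about 0.8 px (about 2 mm) differently from the top camera. I allowed for this when measuring heights.

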